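# Make the bedside cart ready to roll: headsets on the rail, medicine boxes closed up

### The job

The bedside cart is about to be wheeled to the next room, so nothing may slide about on it. Hang both listening headsets over the side rail, between its posts, headband across the bar with one ear cup hanging on each side. On the tray, close all the loose medicine boxes up, lids up, into one straight row from the free end of the strapped-down box, end to end and flush with no gaps, and finish the row with the steel end weight flush against the last box; leave the eyedrop bottles and the glasses case undisturbed.

Things in the scene. Friction and masses are not known exactly. Their poses are not given: they have to be found in the camera images.
- anchor: the strapped-down medicine box: same shape and size as the loose ones (56 mm along x, 72 mm along y, 45 mm high), fixed to the tray near one end of it by a thin steel strap; cannot move. Origin at the centre of its underside, level with the tray floor. Its +y points along the row's line to where the others belong, its -y end is next to the tray rim
- tray: fixed stainless tray, 310 mm along x, 550 mm along y, on the cart's laminate top (height 0); floor 4 mm and rim 16 mm above the cart top. Origin under its centre. The row's line runs along the tray's y, about 75 mm to the -x side of its centre; the loose boxes stand in a ragged line about 80 mm to the +x side
- box1: loose closed medicine box, white plastic, white card on its lid: 56 mm along its x, 72 mm along its y, 45 mm high, about 150 g, rigid, flat ends. Origin at the centre of its underside, z up. Stands on the tray lid up, up to 0.25 rad off the row's heading, either end first in the row. Three to five of the five boxes are there; an absent one reads None
- box2: loose closed medicine box, white plastic, white card on its lid: 56 mm along its x, 72 mm along its y, 45 mm high, about 150 g, rigid, flat ends. Origin at the centre of its underside, z up. Stands on the tray lid up, up to 0.25 rad off the row's heading, either end first in the row. Three to five of the five boxes are there; an absent one reads None
- box3: loose closed medicine box, white plastic, white card on its lid: 56 mm along its x, 72 mm along its y, 45 mm high, about 150 g, rigid, flat ends. Origin at the centre of its underside, z up. Stands on the tray lid up, up to 0.25 rad off the row's heading, either end first in the row. Three to five of the five boxes are there; an absent one reads None
- box4: loose closed medicine box, white plastic, white card on its lid: 56 mm along its x, 72 mm along its y, 45 mm high, about 150 g, rigid, flat ends. Origin at the centre of its underside, z up. Stands on the tray lid up, up to 0.25 rad off the row's heading, either end first in the row. Three to five of the five boxes are there; an absent one reads None
- box5: loose closed medicine box, white plastic, white card on its lid: 56 mm along its x, 72 mm along its y, 45 mm high, about 150 g, rigid, flat ends. Origin at the centre of its underside, z up. Stands on the tray lid up, up to 0.25 rad off the row's heading, either end first in the row. Three to five of the five boxes are there; an absent one reads None
- headset1: one of two listening headsets, 220 g, standing on two flat cups on the tray where the row belongs. Origin midway between the cups at their underside, z up, y ear to ear. 138 mm wide (y), 140 mm high. Black headband 28 mm wide along x with flat edges (grip them from above at the crown), 16 mm thick: inside of the crown 124 mm above origin. Grey cups 54 mm along x, 56 mm high, 78 mm apart
- headset2: one of two listening headsets, 220 g, standing on two flat cups on the tray where the row belongs. Origin midway between the cups at their underside, z up, y ear to ear. 138 mm wide (y), 140 mm high. Black headband 28 mm wide along x with flat edges (grip them from above at the crown), 16 mm thick: inside of the crown 124 mm above origin. Grey cups 54 mm along x, 56 mm high, 78 mm apart
- weight: stainless steel end weight for the row, a block with a low grip bar on top: 56 mm along its x, 48 mm along its y, 42 mm high (46 with the bar), about 0.5 kg, rubber foot; origin at the centre of its underside, z up. Starts on the cart top beside the tray, up to 0.4 rad off the row's heading; either of its 56 mm wide faces may go against the last box
- rail_top (a point): top of the cart's side rail at the middle of the bar, 160 mm above the cart top: a round horizontal steel bar 16 mm thick along this point's x, straight for 260 mm, on two posts 300 mm apart, fixed; nothing stands under it; room for both headsets side by side, e.g. 55 mm either side of the middle
- rail: the same side rail; origin on the cart top below the middle of the bar, x along the bar
- drops1: bystander: eyedrop bottle, white plastic with a tapered cap, 27 mm thick, 68 mm high, standing beside the tray; origin at the centre of its underside
- drops2: bystander: eyedrop bottle, white plastic with a tapered cap, 27 mm thick, 68 mm high, standing beside the tray; origin at the centre of its underside
- drops3: bystander: eyedrop bottle, white plastic with a tapered cap, 27 mm thick, 68 mm high, standing beside the tray; origin at the centre of its underside
- case: bystander: closed grey glasses case, 62 x 160 x 36 mm, lying beyond the tray; origin at the centre of its underside

How it is judged (in metres and radians):
At the end, for the whole second after the job is handed in: All boxes present, then the end weight: upright in one row on the strapped box's +y side, in line within 5 mm and 0.06 rad, gaps < 3 mm (2 mm + 1.5 mm per box in all). Both headsets hang on the bar: crown on it within 12 mm, within 110 mm of mid-bar, centred within 35 mm, lean < 0.3 rad. At rest ((y of box1 in the frame of anchor between 0.069 and 0.0755 m or y of box2 in the frame of anchor between 0.069 and 0.0755 m or y of box3 in the frame of anchor between 0.069 and 0.0755 m or y of box4 in the frame of anchor between 0.069 and 0.0755 m or y of box5 in the frame of anchor between 0.069 and 0.0755 m) and (y of box1 in the frame of anchor between 0.141 and 0.149 m or y of box2 in the frame of anchor between 0.141 and 0.149 m or y of box3 in the frame of anchor between 0.141 and 0.149 m or y of box4 in the frame of anchor between 0.141 and 0.149 m or y of box5 in the frame of anchor between 0.141 and 0.149 m) and (y of box1 in the frame of anchor between 0.213 and 0.2225 m or y of box2 in the frame of anchor between 0.213 and 0.2225 m or y of box3 in the frame of anchor between 0.213 and 0.2225 m or y of box4 in the frame of anchor between 0.213 and 0.2225 m or y of box5 in the frame of anchor between 0.213 and 0.2225 m) and x of box1 in the frame of anchor between -0.005 and 0.005 m and z of box1 in the frame of anchor between -0.004 and 0.004 m and angle between the y axis of each of box1, box2, box3, box4, box5, weight and the y axis of anchor, either way round below 0.06 rad and angle between each of box1, box2, box3, box4, box5, weight's own z axis and vertical below 0.06 rad and linear speed of each of box1, box2, box3, box4, box5, weight below 0.01 m/s and (y of box1 in the frame of anchor between 0.069 and 0.0755 m or y of box1 in the frame of anchor between 0.141 and 0.149 m or y of box1 in the frame of anchor between 0.213 and 0.2225 m or y of box1 in the frame of anchor between 0.285 and 0.296 m or y of box1 in the frame of anchor between 0.357 and 0.3695 m) and (horizontal distance between box1 and box2 below 0.075 m or horizontal distance between box1 and box3 below 0.075 m or horizontal distance between box1 and box4 below 0.075 m or horizontal distance between box1 and box5 below 0.075 m or horizontal distance between box1 and anchor below 0.075 m) and x of box2 in the frame of anchor between -0.005 and 0.005 m and z of box2 in the frame of anchor between -0.004 and 0.004 m and (y of box2 in the frame of anchor between 0.069 and 0.0755 m or y of box2 in the frame of anchor between 0.141 and 0.149 m or y of box2 in the frame of anchor between 0.213 and 0.2225 m or y of box2 in the frame of anchor between 0.285 and 0.296 m or y of box2 in the frame of anchor between 0.357 and 0.3695 m) and (horizontal distance between box2 and box1 below 0.075 m or horizontal distance between box2 and box3 below 0.075 m or horizontal distance between box2 and box4 below 0.075 m or horizontal distance between box2 and box5 below 0.075 m or horizontal distance between box2 and anchor below 0.075 m) and x of box3 in the frame of anchor between -0.005 and 0.005 m and z of box3 in the frame of anchor between -0.004 and 0.004 m and (y of box3 in the frame of anchor between 0.069 and 0.0755 m or y of box3 in the frame of anchor between 0.141 and 0.149 m or y of box3 in the frame of anchor between 0.213 and 0.2225 m or y of box3 in the frame of anchor between 0.285 and 0.296 m or y of box3 in the frame of anchor between 0.357 and 0.3695 m) and (horizontal distance between box3 and box1 below 0.075 m or horizontal distance between box3 and box2 below 0.075 m or horizontal distance between box3 and box4 below 0.075 m or horizontal distance between box3 and box5 below 0.075 m or horizontal distance between box3 and anchor below 0.075 m) and x of box4 in the frame of anchor between -0.005 and 0.005 m and z of box4 in the frame of anchor between -0.004 and 0.004 m and (y of box4 in the frame of anchor between 0.069 and 0.0755 m or y of box4 in the frame of anchor between 0.141 and 0.149 m or y of box4 in the frame of anchor between 0.213 and 0.2225 m or y of box4 in the frame of anchor between 0.285 and 0.296 m or y of box4 in the frame of anchor between 0.357 and 0.3695 m) and (horizontal distance between box4 and box1 below 0.075 m or horizontal distance between box4 and box2 below 0.075 m or horizontal distance between box4 and box3 below 0.075 m or horizontal distance between box4 and box5 below 0.075 m or horizontal distance between box4 and anchor below 0.075 m) and x of box5 in the frame of anchor between -0.005 and 0.005 m and z of box5 in the frame of anchor between -0.004 and 0.004 m and (y of box5 in the frame of anchor between 0.069 and 0.0755 m or y of box5 in the frame of anchor between 0.141 and 0.149 m or y of box5 in the frame of anchor between 0.213 and 0.2225 m or y of box5 in the frame of anchor between 0.285 and 0.296 m or y of box5 in the frame of anchor between 0.357 and 0.3695 m) and (horizontal distance between box5 and box1 below 0.075 m or horizontal distance between box5 and box2 below 0.075 m or horizontal distance between box5 and box3 below 0.075 m or horizontal distance between box5 and box4 below 0.075 m or horizontal distance between box5 and anchor below 0.075 m) and x of weight in the frame of anchor between -0.005 and 0.005 m and z of weight in the frame of anchor between -0.004 and 0.004 m and (y of weight in the frame of anchor between 0.272 and 0.284 m or y of weight in the frame of anchor between 0.344 and 0.3575 m or y of weight in the frame of anchor between 0.416 and 0.431 m) and (horizontal distance between weight and box1 below 0.063 m or horizontal distance between weight and box2 below 0.063 m or horizontal distance between weight and box3 below 0.063 m or horizontal distance between weight and box4 below 0.063 m or horizontal distance between weight and box5 below 0.063 m) and x of headset1 in the frame of rail_top between -0.11 and 0.11 m and y of headset1 in the frame of rail_top between -0.035 and 0.035 m and z of headset1 in the frame of rail_top between -0.136 and -0.112 m and angle between each of headset1, headset2's own z axis and vertical below 0.3 rad and angle between the x axis of each of headset1, headset2 and the x axis of rail, either way round below 0.5 rad and linear speed of each of headset1, headset2 below 0.03 m/s and angular speed of each of headset1, headset2 below 0.3 rad/s and x of headset2 in the frame of rail_top between -0.11 and 0.11 m and y of headset2 in the frame of rail_top between -0.035 and 0.035 m and z of headset2 in the frame of rail_top between -0.136 and -0.112 m); the robot touches nothing.
It fails at once if an eyedrop bottle or the glasses case was moved more than 25 mm or a bottle tipped over (distance of any of drops1, drops2, drops3, case from where it was at the start of the episode above 0.025 m or angle between any of drops1, drops2, drops3's own z axis and vertical above 0.5 rad).
Of box1, box2, box3, box4, box5 only 3 to 5 are there at a start; the rules pass over those that are not, and their reading is None.
At some moment in a run one of box1, box2, box3, box4, box5 may be knocked a few centimetres aside while the robot is not near it.
It also fails if it takes over 210 s, if anything falls off the work surface, if the arm or the gripper's body presses on something with over 40 N, if the wrist force passes 120 N, or if a joint passes its speed limit or range.

### The arm

A 6-joint arm with a two-finger parallel gripper is mounted at the origin on the work surface. World frame = base frame: x ahead of the robot, y to its left, z up, the work surface at z = 0. Lengths are in m, angles in degrees, forces in N, time in s.
With the tool pointing down it reaches from about 0.35 to 0.875 m from the base axis. Payload 4.2 kg.
Tool frame: the origin (TCP) lies midway between the tips of the shut fingers; the grasp point (between the pads) lies 19 mm behind it; z points along the fingers, y is the line along which they close (so a half turn about z gives the same grasp; the last joint's range is limited). The gripper opens to 87 mm and grips with 3 to 60 N. Pads are 19 mm wide; open, the fingers measure 117 mm over their backs; the gripper's body (75 mm by 190 mm) begins 51 mm behind the grasp point.
Start: joints at [90.103, 22.042, 0.453, 0, -68.411, -14.817], TCP at [0.159, 0.604, 0.223] pointing down, gripper open.
Joint ranges: [-179.83, 179.83], [-69.29, 118.12], [-61.27, 80.66], [-181.25, 117.63], [-171.15, -9.14], [-177.46, 177.46]. Speed limits (degrees/s): [159.86, 159.86, 180, 180, 180, 180].

### API

Orientations are given as a 3x3 rotation matrix whose columns are the frame's x, y, z axes.
In Python, from cell import r gives the robot as it stands.
- The arm moves only by the tool move_arm, never from a script. Its argument "rows" is a list of rows, each a list of 5 numbers: the finger opening in cm, from 0 to 8.7, then the shift along the tool's x, y, z in cm, then the turn about the tool's z in rad. A call has 1 to 8 rows; each row shifts and turns the commanded pose from where the row before left it, along the tool's axes as they then stand; what a row does not reach is not made up. A row lasts 1/8 s, in which the tool goes at most 62.5 mm and 10.7 degrees, less where a joint would pass 70% of its speed; a pose out of reach is approached as far as the arm can. A call is refused whole if a number of a shift passes 6.25 or a number of a turn 0.188, either way. A call with a gripper value outside its range is refused whole. The fingers move at their own pace and stop on an object; the grip force is fixed at half the most. Time passes only in rows, so rows that do not move let the fingers close. It gives the time, the measured TCP pose, the force, the opening and the grip force at its end, in the units of the state.
- r.get_obs(): the state, without advancing time (a new reading comes with each control period).
- r.snapshot(name): name is "scene" or "top" or "wrist"; returns a dict with "pixels" (400x640x3 uint8, red, green, blue), "z_map" (400x640 float32, m along the optical axis (not along the pixel's ray), 0 where there is no reading), "vfov" (degrees; the focal length in pixels is half the picture's height over the tangent of half this angle, whatever the lens; pixels are square), "cx", "cy" (the principal point, pixels), "R" (3x3) and "t" (3): a world point X has camera coordinates R X + t. Camera axes: x right, y down, z forward; pixel columns grow to the right and rows downward; lengths in m; the calibration is good to about 2 mm. A picture is of the moment at which its call begins.
- r.close_job(): hands the job in; it is judged then, once.
Trained networks look in the newest picture that a camera, given by its name, has taken for a name from the list of things; names that differ only in an ending like _2 or _b are one class to them, and where a whole thing is asked for, a point or a joint stands for the part that bears it (a point fixed in the world has none). Each returns a list of dicts, best first, with "conf" (0 to 1); they miss things now and then, are a little off and sometimes report something else, mostly with a low value. They report only what shows in the picture. A call takes as long as a camera call.
- r.boxes_of(camera, target): "pixel" ([row, column] in pixels, amid what is visible of it).
- r.regions_of(camera, target): "pixels" (400x640 bool, what is visible of it) and "pixel" ([row, column] in pixels, amid what is visible of it).
The state is a dict: "time_s": time; "joints": joint angles; "joint_vel": joint speeds; "effort": joint torques, N m; "eef_pos": TCP position; "ee_rot": TCP orientation; "force": force on the tool from outside, world axes, zero at the start; "torque": the same for the moment, N m; "finger_gap": opening from 0.0 (shut) to 1.0 (fully open); "grip_force": force on a finger pad.
Only numpy, scipy, OpenCV 4.12 (cv2) and the standard library are available. Lean on these libraries where they do the work, as an engineer would, in place of code of your own. Each camera call takes 0.05 s, during which the arm holds its last target. There are 200 camera calls.

## Working session

There is one attempt and no reset: what is moved stays moved. The work goes in short steps, Python scripts to look and compute and a tool call to move; the robot and the scene stay as the last step left them, time stands still between calls to the robot, and variables do not carry over. Pictures are saved under pics/ and viewed, at most 14 in all, crops included, and the job is handed in when it is done.

Besides the shell and the picture viewer there is one more tool, called after "Call:" as a command line: name --pt "numbers of a row" for each row, then --argument value for the rest. move_arm: Moves the arm, as the interface text tells. Its arguments: {"type":"object","properties":{"rows":{"type":"array","items":{"type":"array","items":{"type":"number"}}}},"required":["rows"]}

```bash
mkdir -p pics; ls; cat > h.py <<'E'
import numpy as np, cv2
from cell import r
def snap(n,save=None):
    s=r.snapshot(n)
    if save: cv2.imwrite('pics/'+save,cv2.cvtColor(s['pixels'],cv2.COLOR_RGB2BGR))
    return s
def cloud(s):
    f=200/np.tan(np.radians(s['vfov'])/2); z=s['z_map']; v,u=np.mgrid[:400,:640]
    c=np.stack([(u-s['cx'])/f*z,(v-s['cy'])/f*z,z],-1)
    w=(c-np.array(s['t']))@np.array(s['R']); w[z<=0]=np.nan
    return w
def proj(s,X):
    f=200/np.tan(np.radians(s['vfov'])/2); c=np.array(s['R'])@X+s['t']; return c[1]/c[2]*f+s['cy'],c[0]/c[2]*f+s['cx']
E
python3 - <<'E'
from h import *
o=r.get_obs(); print(o)
for n in ('top','scene'):
    s=snap(n,n+'0.png'); w=cloud(s)
    print(n,'cam',-np.array(s['R']).T@s['t'],s['vfov'])
    for t in ['anchor','tray','box1','headset1','weight','rail','drops1','case']:
        for d in r.regions_of(n,t):
            p=w[d['pixels']]; p=p[~np.isnan(p[:,0])]
            if len(p): print(t,round(d['conf'],2),np.round(d['pixel']),len(p),np.round(np.median(p,0),3),'zr',np.round(np.percentile(p[:,2],[2,98]),3), np.round(np.percentile(p[:,:2],2,0),3),np.round(np.percentile(p[:,:2],98,0),3))
E
```

```text
pics
{'time_s': 0.0, 'joints': array([ 9.01022763e+01,  2.20927315e+01,  3.81817412e-01, -3.10396359e-02,
       -6.84116170e+01, -1.48167436e+01]), 'joint_vel': array([-0.00685304, -0.00085224, -0.00966317,  0.00938027,  0.02474135,
        0.04544801]), 'effort': array([-3.87525124e-04, -3.90666997e+01,  1.87405872e+01,  4.21982959e+00,
        1.10755194e-02, -1.91573922e-04]), 'eef_pos': array([0.15856779, 0.60393771, 0.22144746]), 'ee_rot': array([[ 9.67152877e-01, -2.54194930e-01, -4.99922906e-04],
       [-2.54195414e-01, -9.67150513e-01, -2.13941480e-03],
       [ 6.03277006e-05,  2.19621929e-03, -9.99997586e-01]]), 'force': array([-0.00243479,  0.03207544, -0.25151327]), 'torque': array([-0.02387153, -0.00167207,  0.05007901]), 'grip_force': 0.0, 'finger_gap': 0.997431144410945}
top cam [ 0.51378451 -0.04490717  1.07655526] 56.03828478358716
anchor 0.84 [246. 400.] 684 [ 0.451 -0.287  0.049] zr [0.005 0.054] [ 0.415 -0.322] [ 0.487 -0.252]
anchor 0.22 [247. 146.] 1333 [0.468 0.373 0.157] zr [0.004 0.163] [0.325 0.351] [0.639 0.394]
tray 0.89 [229. 320.] 17038 [ 0.509 -0.065 
[... 2216 characters left out ...]
.22 ] [ 0.461 -0.09 ]
headset1 0.68 [162. 299.] 1058 [0.437 0.032 0.061] zr [0.005 0.145] [ 0.399 -0.021] [0.462 0.114]
weight 0.44 [246. 284.] 763 [ 0.611 -0.174  0.048] zr [0.006 0.052] [ 0.572 -0.206] [ 0.632 -0.134]
rail 0.71 [116. 402.] 875 [0.506 0.368 0.13 ] zr [0.    0.162] [0.237 0.35 ] [0.636 0.53 ]
rail 0.45 [184. 355.] 588 [0.568 0.132 0.047] zr [0.009 0.053] [0.532 0.106] [0.587 0.177]
drops1 0.65 [320. 173.] 241 [ 0.605 -0.497  0.04 ] zr [0.    0.069] [ 0.579 -0.509] [ 0.611 -0.484]
drops1 0.62 [322. 199.] 202 [ 0.657 -0.453  0.041] zr [0.006 0.07 ] [ 0.646 -0.464] [ 0.663 -0.44 ]
drops1 0.6 [302. 188.] 158 [ 0.594 -0.442  0.043] zr [0.009 0.068] [ 0.583 -0.452] [ 0.599 -0.432]
```

View pics/top0.png

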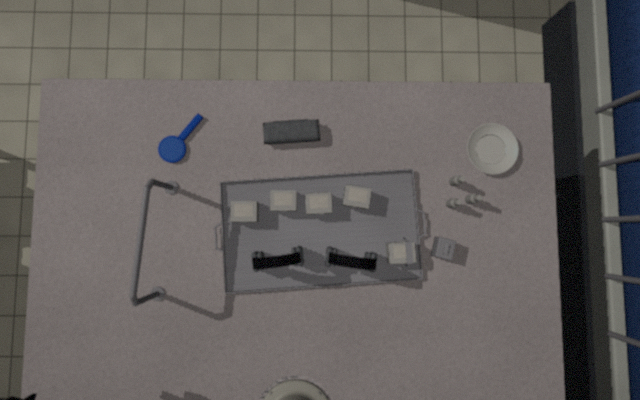

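View pics/scene0.png

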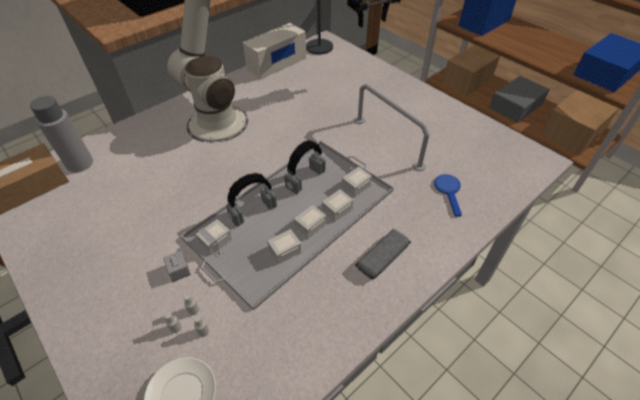

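The top view shows 4 boxes at (210,245), (200,285), (204,318) and (194,357) (row, col), and the anchor at (252,400). The weight is at (248,444), the headsets at (258,278) and (260,352), and the rail on the left. Next I fit the poses.

```bash
cat >> h.py <<'E'
def rect(p):
    (c,(a,b),th)=cv2.minAreaRect((p[:,:2]*1000).astype(np.float32))
    if a>b: a,b,th=b,a,th+90   # th: direction of short side
    th=(th+90)%180-90   # angle of short side (x axis)
    return np.round(c,1),round(a,1),round(b,1),round(th,1)
def tops(w,zlo,zhi,xlo=.3,xhi=.9,ylo=-.5,yhi=.5,n=40):
    m=((w[...,2]>zlo)&(w[...,2]<zhi)&(w[...,0]>xlo)&(w[...,0]<xhi)&(w[...,1]>ylo)&(w[...,1]<yhi)).astype(np.uint8)
    k,l=cv2.connectedComponents(m)
    return [w[l==i] for i in range(1,k) if (l==i).sum()>n]
E
python3 - <<'E'
from h import *
for n in('top','scene'):
    s=snap(n); w=cloud(s); print(n)
    for p in tops(w,.043,.058,.38,.68,-.45,.25,80): print('box',rect(p),np.round(np.median(p,0),4),len(p))
    for p in tops(w,.036,.052,.38,.56,-.48,-.33,20): print('wt',rect(p),np.round(np.median(p[:,2]),4),len(p))
    for p in tops(w,.125,.16,.38,.5,-.3,.2): print('hs',rect(p),np.round(p[:,2].max(),4),len(p))
    for p in tops(w,.152,.175,.3,.7,.3,.5): print('rail',rect(p),np.round(np.percentile(p[:,2],95),4),len(p))
    for p in tops(w,.012,.022,.3,.72,-.4,.3,150): print('rim',rect(p),len(p))
E
```

```text
top
box (array([ 602.8, -166.3]), 57.0, 72.3, -8.7) [ 0.6029 -0.1657  0.0498] 536
box (array([591.4,  36.1]), 55.3, 68.9, 0.5) [0.5912 0.036  0.0502] 528
box (array([585. , -61.2]), 58.2, 71.4, 0.5) [ 0.5833 -0.0611  0.05  ] 548
box (array([562.2, 144. ]), 57.8, 70.7, 0.5) [0.5607 0.1439 0.0502] 541
box (array([ 462.6, -403. ]), 38.1, 48.8, 66.4) [ 0.4668 -0.4064  0.0447] 129
box (array([ 450.6, -287.9]), 59.1, 72.4, 4.6) [ 0.4506 -0.2875  0.0499] 567
wt (array([ 461.3, -409.2]), 48.3, 55.8, 76.9) 0.0427 363
hs (array([433.3,  50.2]), 28.1, 96.8, 7.1) 0.1511 443
hs (array([ 432.2, -149.2]), 28.0, 98.2, -7.3) 0.1485 437
rail (array([482.6, 373.3]), 17.2, 284.0, 85.0) 0.1629 816
rim (array([510.9, -66.2]), 314.2, 595.0, 4.2) 891
scene
box (array([425.6,  98.1]), 27.0, 52.4, -74.4) [0.4333 0.094  0.0537] 96
box (array([558.9, 142.6]), 60.7, 74.7, 0.7) [0.56   0.14   0.0497] 358
box (array([437.8,  -6.9]), 27.8, 52.4, -78.6) [ 0.4491 -0.0155  0.0526] 89
box (array([438.9, -98.2]), 29.0, 50.0, 85.3) [ 0.4452 -0.1038  0.0548] 95
box (array([588.3,  34.6]), 58.2, 74.7, 0.9) [0.5901 0.0332 0.0495] 400
box (array([ 424.2, -204.4]), 31.1, 54.8, 86.4) [ 0.4387 -0.2115  0.0528] 88
box (array([581.6, -62.4]), 58.8, 73.4, 2.6) [ 0.5838 -0.0648  0.0493] 443
box (array([ 448.5, -290. ]), 61.3, 72.3, 3.7) [ 0.4498 -0.2922  0.0498] 487
box (array([ 601.3, -168. ]), 58.8, 72.1, -8.8) [ 0.6026 -0.1692  0.0495] 503
box (array([ 458.9, -416.8]), 28.9, 49.9, 88.3) [ 0.4578 -0.415   0.0447] 100
wt (array([ 458.6, -411.2]), 47.5, 59.4, 76.2) 0.0423 368
hs (array([429.6,  48.2]), 31.3, 96.3, 8.1) 0.1488 272
hs (array([ 429.6, -151.1]), 30.7, 96.9, -7.0) 0.1484 350
rail (array([480.3, 370.3]), 19.8, 281.4, 84.9) 0.1622 344
rim (array([507.7, -67.8]), 317.1, 596.8, 4.2) 896
```

```bash
cat >> h.py <<'E'
import sys
def plan(wps,step=50):
    """wps: (x,y,z mm, yaw of tool y deg mod 180, opening cm); rows chained from the measured pose"""
    o=r.get_obs(); p=o['eef_pos']*1000; R=o['ee_rot']; yaw=np.degrees(np.arctan2(R[1,1],R[0,1]))
    print('at',np.round(p,1),'yaw',round(yaw,2),'j',np.round(o['joints'],0),'F',np.round(o['force'],1))
    for x,y,z,ty,op in wps:
        q=np.array([x,y,z],float); dy=(ty-yaw+90)%180-90
        n=int(max(np.ceil(abs(np.radians(dy))/.18),np.ceil(np.linalg.norm(q-p)/step),1)); rows=[]
        for i in range(n):
            a=np.radians(yaw); A=np.array([[-np.sin(a),np.cos(a),0],[np.cos(a),np.sin(a),0],[0,0,-1]])
            d=np.round(A@((q-p)/(n-i))/10,2); p=p+A.T@d*10
            t=round(np.radians(-(ty-yaw+90)%180-90)*1,3) if False else round(-np.radians(((ty-yaw+90)%180-90))/(n-i),3); yaw-=np.degrees(t)
            rows.append([op,*map(float,d),t])
        c=0
        while c<n:
            print('[',end='')
            print(','.join(str(x).replace(' ','') for x in rows[c:c+8])+']'); c+=8
        print('--')
E
python3 -c "
from h import *
plan([(431,49,230,7.5,6),(431,49,131,7.5,6)])"
```

```text
at [158.7 604.5 222.6] yaw -104.72 j [ 90.  22.   0.   0. -68. -15.] F [-0.2  0.4 -0.4]
[[6,3.11,3.6,-0.06,np.float64(0.091)],[6,3.43,3.3,-0.06,np.float64(0.091)],[6,3.71,2.98,-0.06,np.float64(0.091)],[6,3.97,2.63,-0.06,np.float64(0.091)],[6,4.19,2.26,-0.06,np.float64(0.091)],[6,4.38,1.87,-0.06,np.float64(0.091)],[6,4.53,1.46,-0.05,np.float64(0.091)],[6,4.64,1.04,-0.06,np.float64(0.091)]]
[[6,4.72,0.62,-0.05,np.float64(0.091)],[6,4.75,0.19,-0.06,np.float64(0.091)],[6,4.75,-0.25,-0.05,np.float64(0.091)],[6,4.71,-0.67,-0.06,np.float64(0.091)],[6,4.63,-1.1,-0.05,np.float64(0.091)]]
--
[[6,-0.0,-0.0,4.95,np.float64(0.0)],[6,-0.0,-0.0,4.95,np.float64(0.0)]]
--
```

Call:
move_arm --pt "6 3.11 3.6 -0.06 0.091" --pt "6 3.43 3.3 -0.06 0.091" --pt "6 3.71 2.98 -0.06 0.091" --pt "6 3.97 2.63 -0.06 0.091" --pt "6 4.19 2.26 -0.06 0.091" --pt "6 4.38 1.87 -0.06 0.091" --pt "6 4.53 1.46 -0.05 0.091" --pt "6 4.64 1.04 -0.06 0.091"

```text
time_s: 2.0
eef_pos: [0.3268, 0.2613, 0.2276]
ee_rot: [[0.551, -0.835, 0.001], [-0.835, -0.551, 0.001], [-0.0, -0.001, -1.0]]
force: [1.0, 1.0, 0.5]
finger_gap: 0.69
grip_force: 0.0
```

Call:
move_arm --pt "6 4.72 0.62 -0.05 0.091" --pt "6 4.75 0.19 -0.06 0.091" --pt "6 4.75 -0.25 -0.05 0.091" --pt "6 4.71 -0.67 -0.06 0.091" --pt "6 4.63 -1.1 -0.05 0.091" --pt "6 0 0 0 0" --pt "6 0 0 0 0"

```text
time_s: 2.88
eef_pos: [0.4308, 0.0489, 0.23]
ee_rot: [[0.13, -0.991, -0.0], [-0.991, -0.13, 0.0], [-0.0, -0.0, -1.0]]
force: [-0.1, -0.3, -0.2]
finger_gap: 0.69
grip_force: 0.0
```

```bash
sed -i 's/rows.append(\[op,\*map(float,d),t\])/rows.append([op,*[float(v)+0.0 for v in d],float(t)])/' h.py
python3 - <<'E'
from h import *
plan([(431,49,131,7.5,6)])
s=snap('wrist','w1.png'); w=cloud(s); print('cam',-np.array(s['R']).T@s['t'])
for p in tops(w,.125,.16,.38,.5,-.3,.2): print('hs',rect(p),np.round(p[:,2].max(),4),len(p))
E
```

```text
at [430.8  48.9 230. ] yaw -172.51 j [ 28.   3. -24.  -0. -63. -21.] F [-0.1 -0.3 -0.2]
[[6,0.0,-0.01,4.95,-0.0],[6,0.0,-0.01,4.95,-0.0]]
--
cam [ 0.44168529 -0.03006174  0.39238968]
hs (array([ 435.9, -101.5]), 8.0, 27.1, -83.9) 0.1302 229
hs (array([432.5,  49.8]), 28.0, 95.6, 7.2) 0.1462 3365
```

Call:
move_arm --pt "6 -0.1 -0.15 5.0 0" --pt "6 0 0 4.9 0" --pt "6 0 0 0 0" --pt "0 0 0 0 0" --pt "0 0 0 0 0" --pt "0 0 0 0 0" --pt "0 0 0 0 0" --pt "0 0 0 0 0"

```text
time_s: 3.92
eef_pos: [0.4326, 0.0503, 0.1317]
ee_rot: [[0.13, -0.991, 0.001], [-0.991, -0.13, 0.0], [-0.0, -0.001, -1.0]]
force: [-1.3, 0.6, 5.0]
finger_gap: 0.317
grip_force: 30.0
```

```bash
python3 - <<'E'
from h import *
print(r.get_obs()['finger_gap'],r.get_obs()['grip_force'])
plan([(432,50,320,7.5,0),(427,377,320,-5,0),(427,377,172,-5,0)],40)
E
```

```text
0.3171848899048484 29.99337782151997
at [432.6  50.3 131.7] yaw -172.51 j [ 28.   9. -33.   0. -48. -21.] F [-1.3  0.6  5. ]
[[0,0.0,0.01,-3.77,-0.0],[0,0.0,0.01,-3.77,-0.0],[0,0.01,0.01,-3.76,-0.0],[0,0.0,0.02,-3.77,-0.0],[0,0.01,0.01,-3.76,-0.0]]
--
[[0,-3.61,-0.42,0.0,0.024],[0,-3.62,-0.33,0.0,0.024],[0,-3.63,-0.25,0.0,0.024],[0,-3.63,-0.16,0.0,0.024],[0,-3.63,-0.07,0.0,0.024],[0,-3.63,0.02,0.0,0.025],[0,-3.63,0.11,0.0,0.024],[0,-3.63,0.19,0.0,0.025]]
[[0,-3.62,0.29,0.0,0.024]]
--
[[0,0.0,0.0,3.7,0.0],[0,0.0,0.0,3.7,0.0],[0,0.0,0.0,3.7,0.0],[0,0.0,0.0,3.7,0.0]]
--
```

Call:
move_arm --pt "0 0 0 -3.77 0" --pt "0 0 0 -3.77 0" --pt "0 0 0 -3.77 0" --pt "0 0 0 -3.77 0" --pt "0 0 0 -3.77 0" --pt "0 0 0 0 0"

```text
time_s: 4.68
eef_pos: [0.4334, 0.0506, 0.3217]
ee_rot: [[0.131, -0.991, 0.005], [-0.991, -0.131, 0.002], [-0.002, -0.005, -1.0]]
force: [0.1, -0.6, -3.6]
finger_gap: 0.322
grip_force: 30.0
```

Call:
move_arm --pt "0 -3.61 -0.42 0 0.024" --pt "0 -3.62 -0.33 0 0.024" --pt "0 -3.63 -0.25 0 0.024" --pt "0 -3.63 -0.16 0 0.024" --pt "0 -3.63 -0.07 0 0.024" --pt "0 -3.63 0.02 0 0.025" --pt "0 -3.63 0.11 0 0.024" --pt "0 -3.63 0.19 0 0.025"

```text
time_s: 5.68
eef_pos: [0.4269, 0.3414, 0.3167]
ee_rot: [[-0.064, -0.998, -0.004], [-0.998, 0.064, -0.003], [0.003, 0.003, -1.0]]
force: [0.8, 0.6, -2.9]
finger_gap: 0.318
grip_force: 30.0
```

Call:
move_arm --pt "0 -3.62 0.29 0 0.024" --pt "0 0 0 0 0" --pt "0 0 0 0 0"

```text
time_s: 6.05
eef_pos: [0.4266, 0.3764, 0.3174]
ee_rot: [[-0.087, -0.996, -0.003], [-0.996, 0.087, -0.003], [0.003, 0.002, -1.0]]
force: [-0.3, -0.3, -2.9]
finger_gap: 0.318
grip_force: 30.0
```

```bash
python3 - <<'E'
from h import *
s=snap('top'); w=cloud(s)
for p in tops(w,.152,.175,.25,.75,.3,.5): print('rail',rect(p),len(p))
for p in tops(w,.30,.345,.38,.5,.2,.5,30): print('hs',rect(p),np.round(p[:,2].max(),4),len(p))
s=snap('wrist','w2.png')
plan([(427,376,168,-5,0)],40)
E
```

```text
rail (array([524.5, 369.8]), 16.3, 199.9, 84.7) 558
rail (array([366. , 384.7]), 15.4, 49.2, 84.8) 142
hs (array([422.8, 354. ]), 45.7, 60.3, -17.0) 0.345 639
hs (array([426.2, 401.2]), 12.1, 17.9, 84.1) 0.33 44
at [427.  376.2 318.7] yaw 174.98 j [ 58.  14.   2.  -0. -79. -63.] F [ 0.  -0.3 -2.8]
[[0,0.0,0.0,3.77,-0.0],[0,0.01,0.0,3.77,-0.0],[0,0.0,0.0,3.76,-0.0],[0,0.01,0.0,3.77,-0.0]]
--
```

View pics/w2.png

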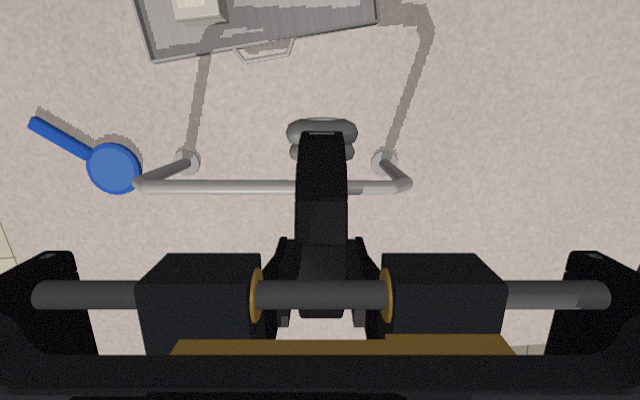

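The wrist view shows the headset held above the bar, hanging straight down between the posts.

Call:
move_arm --pt "0 -0.15 0 3.7 0" --pt "0 0 0 3.7 0" --pt "0 0 0 3.7 0" --pt "0 0 0 3.5 0" --pt "0 0 0 0.4 0" --pt "0 0 0 0.2 0" --pt "0 0 0 0 0"

```text
time_s: 7.02
eef_pos: [0.4281, 0.3793, 0.1692]
ee_rot: [[-0.087, -0.996, 0.002], [-0.996, 0.087, 0.003], [-0.003, -0.002, -1.0]]
force: [0.3, -1.0, -2.3]
finger_gap: 0.322
grip_force: 30.0
```

Call:
move_arm --pt "0 0 0 0.2 0" --pt "0 0 0 0.2 0" --pt "0 0 0 0 0" --pt "0 0 0 0 0"

```text
time_s: 7.52
eef_pos: [0.4274, 0.3788, 0.1636]
ee_rot: [[-0.087, -0.996, 0.0], [-0.996, 0.087, 0.0], [-0.0, -0.0, -1.0]]
force: [-0.5, 0.3, -3.1]
finger_gap: 0.32
grip_force: 30.0
```

Call:
move_arm --pt "0 0 0 0.1 0" --pt "0 0 0 0 0" --pt "3.2 0 0 0 0" --pt "3.6 0 0 0 0" --pt "4.2 0 0 0 0" --pt "4.6 0 0 0 0" --pt "4.6 0 0 0 0" --pt "4.6 0 0 0 0"

```text
time_s: 8.52
eef_pos: [0.4274, 0.3786, 0.1624]
ee_rot: [[-0.087, -0.996, -0.0], [-0.996, 0.087, -0.0], [0.0, 0.0, -1.0]]
force: [-0.1, -0.2, -0.6]
finger_gap: 0.53
grip_force: 0.0
```

Call:
move_arm --pt "4.6 0 0 -2 0" --pt "4.6 0 0 -4 0" --pt "4.6 0 0 -4 0" --pt "4.6 0 0 -4 0" --pt "4.6 0 0 0 0"

```text
time_s: 9.15
eef_pos: [0.4285, 0.3798, 0.3066]
ee_rot: [[-0.087, -0.996, 0.005], [-0.996, 0.087, 0.006], [-0.007, -0.005, -1.0]]
force: [0.1, -0.4, -0.7]
finger_gap: 0.531
grip_force: 0.0
```

```bash
python3 - <<'E'
from h import *
s=snap('wrist','w3.png'); w=cloud(s)
for p in tops(w,.15,.2,.25,.75,.3,.5): print('hs/rail',rect(p),len(p),p[:,2].max())
plan([(431,-150,230,-7.2,6)])
E
```

```text
hs/rail (array([479.2, 386.4]), 103.7, 278.4, -81.3) 6491 0.17780816052552686
at [427.6 379.1 304. ] yaw 175.01 j [ 58.  14.   1.  -0. -76. -63.] F [-0.2  0.2 -0.2]
[[6,4.79,-0.45,0.67,0.004],[6,4.79,-0.47,0.67,0.003],[6,4.79,-0.48,0.67,0.004],[6,4.78,-0.5,0.67,0.003],[6,4.78,-0.52,0.67,0.004],[6,4.78,-0.54,0.68,0.003],[6,4.78,-0.55,0.67,0.004],[6,4.78,-0.57,0.68,0.003]]
[[6,4.77,-0.58,0.67,0.004],[6,4.77,-0.6,0.68,0.003],[6,4.77,-0.61,0.67,0.004]]
--
```

View pics/w3.png

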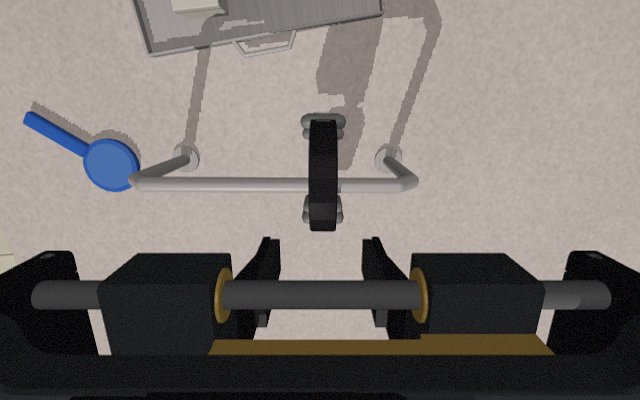

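Headset 1 hangs on the bar, centred at pixel (178,322). On to headset 2.

Call:
move_arm --pt "6 4.79 -0.45 0.67 0.004" --pt "6 4.79 -0.47 0.67 0.004" --pt "6 4.79 -0.48 0.67 0.004" --pt "6 4.78 -0.5 0.67 0.004" --pt "6 4.78 -0.52 0.67 0.004" --pt "6 4.78 -0.54 0.67 0.004" --pt "6 4.78 -0.55 0.67 0.004" --pt "6 4.78 -0.57 0.67 0.004"

```text
time_s: 10.2
eef_pos: [0.4283, -0.0079, 0.2475]
ee_rot: [[-0.119, -0.993, -0.002], [-0.993, 0.119, -0.0], [0.001, 0.002, -1.0]]
force: [1.1, 0.4, 0.9]
finger_gap: 0.692
grip_force: 0.0
```

Call:
move_arm --pt "6 4.77 -0.58 0.67 0.003" --pt "6 4.77 -0.6 0.67 0.003" --pt "6 4.77 -0.61 0.67 0.003" --pt "6 0 0 0 0" --pt "6 0 0 0 0"

```text
time_s: 10.82
eef_pos: [0.4291, -0.1504, 0.2279]
ee_rot: [[-0.128, -0.992, -0.002], [-0.992, 0.128, 0.0], [-0.0, 0.002, -1.0]]
force: [-0.6, 0.9, -0.1]
finger_gap: 0.688
grip_force: 0.0
```

```bash
python3 - <<'E'
from h import *
s=snap('wrist'); w=cloud(s)
for p in tops(w,.125,.16,.38,.5,-.3,.2): print('hs',rect(p),np.round(p[:,2].max(),4),len(p))
plan([(432,-150,131,-7.2,6)])
E
```

```text
hs (array([ 431.2, -149.2]), 28.0, 94.4, -7.1) 0.146 3408
at [ 429.4 -149.9  228.2] yaw 172.7 j [  1.   5. -22.  -0. -63.  -9.] F [-0.1  0.1 -0.4]
[[6,-0.01,-0.13,4.86,-0.001],[6,-0.02,-0.13,4.86,-0.001]]
--
```

Call:
move_arm --pt "6 -0.05 -0.17 4.85 0" --pt "6 0 0 4.85 0" --pt "6 0 0 0 0" --pt "0 0 0 0 0" --pt "0 0 0 0 0" --pt "0 0 0 0 0" --pt "0 0 0 0 0" --pt "0 0 0 0 0"

```text
time_s: 11.88
eef_pos: [0.4317, -0.1502, 0.1325]
ee_rot: [[-0.127, -0.992, 0.001], [-0.992, 0.127, -0.0], [0.0, -0.001, -1.0]]
force: [-1.2, 1.8, 5.4]
finger_gap: 0.317
grip_force: 30.0
```

```bash
python3 - <<'E'
from h import *
print(r.get_obs()['finger_gap'],r.get_obs()['grip_force'])
plan([(431,-149,320,-7.2,0),(536,369,320,-5,0),(536,369,165,-5,0)],40)
E
```

```text
0.316660615316523 29.988942289164697
at [ 431.7 -150.2  132.5] yaw 172.68 j [  1.  11. -30.   0. -49.  -9.] F [-1.2  1.8  5.4]
[[0,-0.02,0.02,-3.75,-0.0],[0,-0.02,0.02,-3.75,-0.001],[0,-0.02,0.01,-3.75,-0.0],[0,-0.03,0.02,-3.75,-0.001],[0,-0.02,0.01,-3.75,-0.0]]
--
[[0,-3.77,-0.28,0.0,-0.003],[0,-3.76,-0.29,0.0,-0.003],[0,-3.76,-0.3,0.0,-0.003],[0,-3.76,-0.31,0.0,-0.003],[0,-3.76,-0.33,0.0,-0.003],[0,-3.76,-0.34,0.0,-0.003],[0,-3.76,-0.35,0.0,-0.003],[0,-3.76,-0.36,0.0,-0.003]]
[[0,-3.76,-0.37,0.0,-0.002],[0,-3.76,-0.38,0.0,-0.003],[0,-3.76,-0.39,0.0,-0.002],[0,-3.75,-0.39,0.0,-0.003],[0,-3.75,-0.4,0.0,-0.002],[0,-3.76,-0.42,0.0,-0.003]]
--
[[0,0.0,0.0,3.87,0.0],[0,0.0,0.0,3.88,0.0],[0,0.0,0.0,3.87,0.0],[0,0.0,0.0,3.88,0.0]]
--
```

Call:
move_arm --pt "0 0 0 -3.8 0" --pt "0 0 0 -3.8 0" --pt "0 0 0 -3.8 0" --pt "0 0 0 -3.8 0" --pt "0 0 0 -3.8 0" --pt "0 0 0 0 0"

```text
time_s: 12.62
eef_pos: [0.4327, -0.1503, 0.324]
ee_rot: [[-0.128, -0.992, 0.006], [-0.992, 0.128, -0.0], [-0.001, -0.006, -1.0]]
force: [0.2, 0.7, -2.4]
finger_gap: 0.321
grip_force: 30.0
```

Call:
move_arm --pt "0 -3.77 -0.28 0 -0.003" --pt "0 -3.76 -0.29 0 -0.003" --pt "0 -3.76 -0.3 0 -0.003" --pt "0 -3.76 -0.31 0 -0.003" --pt "0 -3.76 -0.33 0 -0.003" --pt "0 -3.76 -0.34 0 -0.003" --pt "0 -3.76 -0.35 0 -0.003" --pt "0 -3.76 -0.36 0 -0.003"

```text
time_s: 13.62
eef_pos: [0.4912, 0.1467, 0.3191]
ee_rot: [[-0.104, -0.995, -0.004], [-0.995, 0.104, -0.001], [0.002, 0.004, -1.0]]
force: [0.2, -0.2, -2.7]
finger_gap: 0.317
grip_force: 30.0
```

Call:
move_arm --pt "0 -3.76 -0.37 0 -0.003" --pt "0 -3.76 -0.38 0 -0.003" --pt "0 -3.76 -0.39 0 -0.003" --pt "0 -3.76 -0.39 0 -0.003" --pt "0 -3.76 -0.4 0 -0.003" --pt "0 -3.76 -0.42 0 -0.003" --pt "0 0 0 0 0" --pt "0 0 0 0 0"

```text
time_s: 14.62
eef_pos: [0.5367, 0.3674, 0.3193]
ee_rot: [[-0.086, -0.996, -0.003], [-0.996, 0.086, -0.003], [0.003, 0.003, -1.0]]
force: [-0.9, -1.1, -3.1]
finger_gap: 0.314
grip_force: 30.0
```

```bash
python3 - <<'E'
from h import *
plan([(536,369,168,-5,0)],40)
s=snap('top'); w=cloud(s)
for p in tops(w,.152,.185,.25,.75,.3,.5): print('rail',rect(p),len(p),p[:,2].max())
E
```

```text
at [536.7 367.4 319.3] yaw 175.07 j [ 49.  22.  14.  -0. -82. -54.] F [-0.9 -1.1 -3.1]
[[0,-0.04,0.02,3.78,0.0],[0,-0.04,0.02,3.78,0.0],[0,-0.03,0.02,3.79,0.001],[0,-0.04,0.02,3.78,0.0]]
--
rail (array([588.3, 364.1]), 16.2, 72.1, 84.6) 188 0.16463521292931038
rail (array([430.9, 378.7]), 96.1, 155.6, -65.1) 938 0.18059857456617417
```

Call:
move_arm --pt "0 -0.15 0 3.7 0" --pt "0 0 0 3.7 0" --pt "0 0 0 3.7 0" --pt "0 0 0 3.5 0" --pt "0 0 0 0.5 0" --pt "0 0 0 0.3 0" --pt "0 0 0 0 0" --pt "0 0 0 0 0"

```text
time_s: 15.68
eef_pos: [0.5379, 0.3699, 0.1693]
ee_rot: [[-0.086, -0.996, 0.002], [-0.996, 0.086, 0.002], [-0.002, -0.002, -1.0]]
force: [-0.4, 0.5, -2.6]
finger_gap: 0.315
grip_force: 30.0
```

```bash
python3 -c "
from h import *
plan([(536,369,163.5,-5,0)])"
```

```text
at [537.9 369.9 169.3] yaw 175.08 j [ 49.  27.   0.   0. -63. -54.] F [-0.4  0.5 -2.6]
[[0,0.1,0.18,0.58,0.001]]
--
```

Call:
move_arm --pt "0 0 0 0.2 0" --pt "0 0 0 0 0" --pt "0 0 0 0 0"

```text
time_s: 16.05
eef_pos: [0.5374, 0.3695, 0.1658]
ee_rot: [[-0.086, -0.996, 0.0], [-0.996, 0.086, -0.0], [0.0, -0.0, -1.0]]
force: [0.3, 0.2, -2.8]
finger_gap: 0.32
grip_force: 30.0
```

Call:
move_arm --pt "0 0 0 0.2 0" --pt "0 0 0 0.1 0" --pt "0 0 0 0 0" --pt "3.2 0 0 0 0" --pt "3.6 0 0 0 0" --pt "4.2 0 0 0 0" --pt "4.6 0 0 0 0" --pt "4.6 0 0 0 0"

```text
time_s: 17.05
eef_pos: [0.5374, 0.3694, 0.1626]
ee_rot: [[-0.086, -0.996, -0.0], [-0.996, 0.086, -0.0], [0.0, 0.0, -1.0]]
force: [-1.2, -0.2, 0.1]
finger_gap: 0.518
grip_force: 0.0
```

Call:
move_arm --pt "4.6 0 0 -2 0" --pt "4.6 0 0 -4 0" --pt "4.6 0 0 -4 0" --pt "4.6 0 0 -4 0" --pt "4.6 0 0 0 0"

```text
time_s: 17.68
eef_pos: [0.5387, 0.3703, 0.3074]
ee_rot: [[-0.086, -0.996, 0.007], [-0.996, 0.086, 0.006], [-0.006, -0.006, -1.0]]
force: [-0.4, 0.0, -0.2]
finger_gap: 0.53
grip_force: 0.0
```

```bash
python3 - <<'E'
from h import *
plan([(520,-40,330,4.4,8.7)])
s=snap('wrist','w4.png')
E
```

```text
at [538.7 370.3 307.4] yaw 175.08 j [ 49.  22.  13.   0. -80. -54.] F [-0.4  0.  -0.2]
[[8.7,4.56,-0.18,-0.25,-0.018],[8.7,4.56,-0.1,-0.25,-0.018],[8.7,4.56,-0.02,-0.25,-0.018],[8.7,4.56,0.06,-0.25,-0.018],[8.7,4.56,0.15,-0.25,-0.018],[8.7,4.56,0.23,-0.25,-0.018],[8.7,4.56,0.31,-0.25,-0.018],[8.7,4.55,0.39,-0.26,-0.018]]
[[8.7,4.54,0.47,-0.25,-0.019]]
--
```

View pics/w4.png

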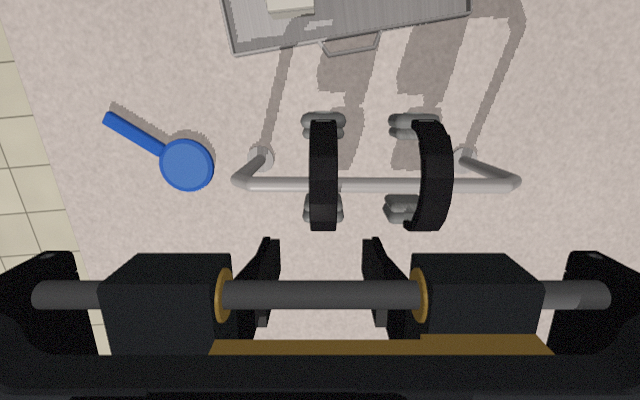

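Both headsets hang on the bar, at (178,322) and (178,430). Next I survey the tray.

Call:
move_arm --pt "8.7 4.56 -0.18 -0.25 -0.018" --pt "8.7 4.56 -0.1 -0.25 -0.018" --pt "8.7 4.56 -0.02 -0.25 -0.018" --pt "8.7 4.56 0.06 -0.25 -0.018" --pt "8.7 4.56 0.15 -0.25 -0.018" --pt "8.7 4.56 0.23 -0.25 -0.018" --pt "8.7 4.56 0.31 -0.25 -0.018" --pt "8.7 4.56 0.39 -0.25 -0.018"

```text
time_s: 18.73
eef_pos: [0.5197, 0.0032, 0.3214]
ee_rot: [[0.059, -0.998, -0.003], [-0.998, -0.059, -0.0], [0.0, 0.003, -1.0]]
force: [0.8, 0.6, 0.0]
finger_gap: 0.998
grip_force: 0.0
```

Call:
move_arm --pt "8.7 4.54 0.47 -0.25 -0.018" --pt "8.7 0 0 0 0" --pt "8.7 0 0 0 0" --pt "8.7 0 0 0 0"

```text
time_s: 19.23
eef_pos: [0.5185, -0.0401, 0.3246]
ee_rot: [[0.077, -0.997, -0.001], [-0.997, -0.077, -0.0], [-0.0, 0.001, -1.0]]
force: [0.5, 0.8, 0.1]
finger_gap: 1.001
grip_force: 0.0
```

```bash
cat >> h.py <<'E'
def boxes(n='wrist',save=None):
    s=snap(n,save); w=cloud(s)
    for p in tops(w,.042,.06,.38,.68,-.36,.25,80): print('box',rect(p),'med',np.round(np.median(p,0)*1000,1),len(p))
    return s,w
E
python3 - <<'E'
from h import *
s,w=boxes('wrist','w5.png')
for p in tops(w,.012,.022,.3,.72,-.4,.3,150): print('rim',rect(p),len(p))
boxes('top')
plan([(592,-165,150,-8.7,8.7)])
E
```

```text
box (array([ 602.3, -166.6]), 57.7, 71.8, -9.0) med [ 601.9 -167.6   49.4] 2710
box (array([583.4, -60.6]), 57.6, 72.1, 3.2) med [583.1 -62.4  49.3] 2177
box (array([590.1,  36.3]), 55.7, 71.9, 0.8) med [590.4  33.6  49.3] 1814
box (array([561.2, 126.4]), 39.0, 58.7, -86.3) med [560.8 124.6  49.2] 821
rim (array([666.2, -74.3]), 4.9, 331.6, 4.1) 780
rim (array([357.1, -90.1]), 5.2, 348.9, 4.2) 829
box (array([ 602.7, -166.3]), 57.3, 72.3, -9.5) med [ 602.9 -165.4   50. ] 537
box (array([612.1,  51.7]), 20.4, 40.9, 11.5) med [612.9  56.5  50.2] 85
box (array([584.5, 145.4]), 14.7, 69.5, 6.6) med [585.1 156.9  50.2] 93
box (array([ 450.7, -288.2]), 59.7, 72.4, 4.2) med [ 450.6 -287.4   49.9] 573
at [518.6 -40.1 324.9] yaw -175.56 j [ 13.   8.  -4.  -0. -78.  -9.] F [-1.   0.6  1.2]
[[8.7,2.6,-1.27,3.5,0.046],[8.7,2.54,-1.39,3.5,0.046],[8.7,2.48,-1.5,3.5,0.046],[8.7,2.41,-1.62,3.49,0.046],[8.7,2.33,-1.73,3.5,0.045]]
--
```

View pics/w5.png

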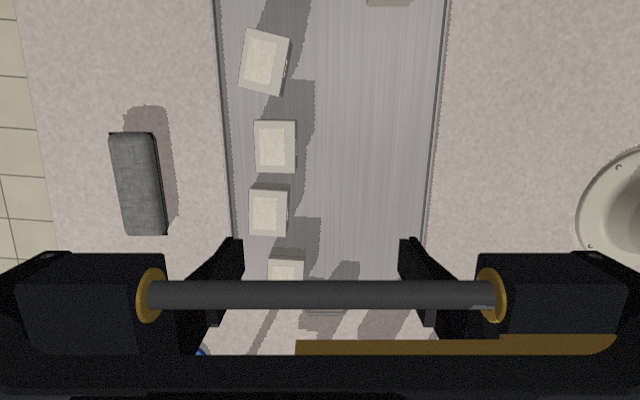

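```bash
python3 -c "
from h import *
plan([(602.5,-167,120,-9,8.7),(602.5,-167,16,-9,8.7)])"
```

```text
at [518.6 -40.1 324.9] yaw -175.56 j [ 13.   8.  -4.  -0. -78.  -9.] F [-1.   0.6  1.2]
[[8.7,2.22,-1.23,3.41,0.039],[8.7,2.17,-1.32,3.42,0.039],[8.7,2.11,-1.4,3.41,0.039],[8.7,2.06,-1.48,3.42,0.039],[8.7,2.0,-1.56,3.41,0.039],[8.7,1.94,-1.63,3.42,0.04]]
--
[[8.7,0.0,0.0,3.47,-0.0],[8.7,0.0,0.0,3.46,-0.0],[8.7,0.0,0.0,3.47,-0.0]]
--
```

Call:
move_arm --pt "8.7 2.22 -1.23 3.41 0.039" --pt "8.7 2.17 -1.32 3.41 0.039" --pt "8.7 2.11 -1.4 3.41 0.039" --pt "8.7 2.06 -1.48 3.41 0.039" --pt "8.7 2.0 -1.56 3.41 0.039" --pt "8.7 1.94 -1.63 3.41 0.039" --pt "8.7 0 0 0 0"

```text
time_s: 20.2
eef_pos: [0.6009, -0.1683, 0.1168]
ee_rot: [[-0.158, -0.987, -0.007], [-0.987, 0.158, 0.001], [0.001, 0.007, -1.0]]
force: [-0.6, -0.4, 0.2]
finger_gap: 1.004
grip_force: 0.0
```

```bash
python3 -c "
from h import *
boxes()
plan([(602.5,-167,16,-9,8.7)])"
```

```text
box (array([ 449.7, -275.3]), 45.7, 57.7, -85.8) med [ 453.2 -272.2   49.3] 5707
box (array([ 601.9, -166.7]), 57.5, 71.8, -9.0) med [ 602.  -169.8   49.4] 6452
box (array([583.6, -64. ]), 31.9, 62.8, 80.5) med [583.6 -64.4  49.5] 1998
at [ 601.8 -167.9  119.1] yaw 170.97 j [ -1.  27.  -7.   0. -56.  -8.] F [ 0.7 -0.2  0.9]
[[8.7,-0.03,-0.02,3.44,-0.0],[8.7,-0.03,-0.02,3.44,-0.0],[8.7,-0.04,-0.02,3.43,-0.001]]
--
```

Call:
move_arm --pt "8.7 -0.05 -0.02 3.44 0" --pt "8.7 -0.05 -0.02 3.44 0" --pt "8.7 0 0 3.3 0" --pt "8.7 0 0 0 0" --pt "0 0 0 0 0" --pt "0 0 0 0 0" --pt "0 0 0 0 0" --pt "0 0 0 0 0"

```text
time_s: 21.25
eef_pos: [0.6028, -0.1672, 0.0196]
ee_rot: [[-0.157, -0.988, 0.0], [-0.988, 0.157, -0.0], [-0.0, -0.0, -1.0]]
force: [-1.0, 0.9, 0.7]
finger_gap: 0.642
grip_force: 30.0
```

```bash
python3 -c "
from h import *
o=r.get_obs();print(o['finger_gap'],o['grip_force'])
plan([(602.5,-167,50,-9,0),(445,-205,50,4.2,0)],30)"
```

```text
0.6424159216645243 30.00095884781331
at [ 602.8 -167.2   19.6] yaw 170.94 j [ -1.  34. -13.   0. -44.  -8.] F [-1.   0.9  0.7]
[[0,-0.01,0.02,-1.52,-0.001],[0,-0.01,0.02,-1.52,-0.0]]
--
[[0,1.04,2.49,0.0,-0.038],[0,0.94,2.53,0.0,-0.038],[0,0.84,2.57,0.0,-0.039],[0,0.75,2.59,0.0,-0.038],[0,0.64,2.62,0.0,-0.039],[0,0.54,2.65,0.0,-0.038]]
--
```

Call:
move_arm --pt "0 0 0.02 -1.5 0" --pt "0 0 0.02 -1.5 0" --pt "0 1.04 2.49 0 -0.038" --pt "0 0.94 2.53 0 -0.038" --pt "0 0.84 2.57 0 -0.038" --pt "0 0.74 2.59 0 -0.038" --pt "0 0.64 2.62 0 -0.038" --pt "0 0.54 2.65 0 -0.04"

```text
time_s: 22.25
eef_pos: [0.4446, -0.205, 0.05]
ee_rot: [[0.073, -0.997, 0.002], [-0.997, -0.073, -0.0], [0.0, -0.002, -1.0]]
force: [-0.2, -0.6, -1.6]
finger_gap: 0.641
grip_force: 30.0
```

Call:
move_arm --pt "0 0 0 0 0" --pt "0 0 0 0 0" --pt "0 0 0 0 0"

```text
time_s: 22.62
eef_pos: [0.4461, -0.2047, 0.0493]
ee_rot: [[0.072, -0.997, 0.001], [-0.997, -0.072, -0.0], [0.0, -0.001, -1.0]]
force: [0.3, 0.6, -1.9]
finger_gap: 0.64
grip_force: 30.0
```

```bash
python3 -c "
from h import *
s,w=boxes()
for p in tops(w,.065,.1,.38,.68,-.36,.25,80): print('held',rect(p),np.median(p[:,2]))
plan([(445,-212,21,4.2,0)],20)"
```

```text
box (array([ 449.2, -288.5]), 59.9, 71.5, 4.2) med [ 449.4 -292.6   49.7] 17957
box (array([ 449.2, -239.8]), 1.3, 54.8, -85.8) med [ 449.4 -239.9   51.9] 947
held (array([ 447.9, -222.1]), 37.1, 83.1, -85.6) 0.07912303798451334
held (array([ 476.3, -196.7]), 5.3, 10.1, 4.6) 0.0985871160618512
held (array([ 446.1, -180.8]), 19.3, 58.6, -85.9) 0.07915783091416748
held (array([ 415.9, -200.7]), 5.2, 10.9, 5.3) 0.0985347166636982
at [ 445.9 -204.7   49.1] yaw -175.85 j [ -6.  21. -31.   0. -38.  10.] F [ 1.4  0.1 -2.3]
[[0,0.36,0.07,1.4,-0.0],[0,0.37,0.07,1.41,-0.001]]
--
```

Call:
move_arm --pt "0 0.35 0.1 1.4 0" --pt "0 0.35 0.1 1.2 0" --pt "0 0 0 0.2 0" --pt "0 0 0 0.1 0" --pt "0 0 0 0 0"

```text
time_s: 23.3
eef_pos: [0.4437, -0.2119, 0.0198]
ee_rot: [[0.072, -0.997, 0.001], [-0.997, -0.072, -0.0], [0.0, -0.001, -1.0]]
force: [-0.1, 0.1, -1.2]
finger_gap: 0.64
grip_force: 30.0
```

```bash
python3 - <<'E'
from h import *
s=snap('wrist','w6.png'); w=cloud(s)
h=np.radians(4.2); ux=np.array([np.cos(h),np.sin(h)]); uy=np.array([-ux[1],ux[0]]); a=np.array([449.2,-288.5])
m=(w[...,2]>.044)&(w[...,2]<.056)
q=w[...,:2]*1000-a; X=q@ux; Y=q@uy
for lo in range(-34,120,6):
    k=m&(Y>lo)&(Y<lo+6)&(abs(X)<45)
    if k.sum()>20: x=X[k]; print(lo,k.sum(),np.round([x.min(),x.max(),(x.min()+x.max())/2],1),round(np.median(w[k][:,2])*1000,1))
k=m&(abs(X)<20)&(Y>20)&(Y<60); print(np.histogram(Y[k],bins=np.arange(20,60,1)))
plan([(444,-212,21,4.2,0)],20)
E
```

```text
-34 2614 [-28.1  28.1  -0. ] 49.2
-28 2578 [-29.8  29.7  -0.1] 50.3
-22 2591 [-29.6  29.8   0.1] 50.5
-16 2557 [-29.7  29.7  -0. ] 50.5
-10 2274 [-29.7  29.7  -0. ] 49.8
-4 2068 [-29.3  28.1  -0.6] 49.6
2 2079 [-29.4  28.1  -0.6] 49.6
8 1976 [-29.3  28.   -0.7] 49.6
14 1881 [-27.9  28.    0. ] 49.7
20 1764 [-27.9  28.3   0.2] 49.6
26 1749 [-27.8  28.    0.1] 49.2
32 1018 [-28.   27.8  -0.1] 49.0
38 1111 [-27.   28.2   0.6] 48.7
44 1555 [-27.5  28.6   0.6] 49.6
50 1519 [-27.2  28.4   0.6] 49.7
56 1451 [-27.5  28.6   0.5] 49.9
62 1914 [-39.3  40.6   0.6] 49.9
68 1477 [-33.   34.    0.5] 49.9
74 446 [-28.3  29.5   0.6] 49.7
86 45 [-21.5  19.8  -0.9] 50.5
92 1151 [-27.4  28.3   0.5] 49.9
98 1081 [-27.3  28.7   0.7] 49.9
104 1028 [-27.   28.3   0.6] 49.5
(array([223, 214, 225, 218, 205, 189, 217, 224, 200, 211, 208, 214, 198,
       200, 183, 131,  34,   0,   0,   0,   1, 375, 238, 201, 191, 192,
       185, 191, 178, 188, 186, 181, 215, 176, 184, 170, 187, 173, 172]), array([20, 21, 22, 23, 24, 25, 26, 27, 28, 29, 30, 31, 32, 33, 34, 35, 36,
       37, 38, 39, 40, 41, 42, 43, 44, 45, 46, 47, 48, 49, 50, 51, 52, 53,
       54, 55, 56, 57, 58, 59]))
at [ 443.8 -211.9   19.9] yaw -175.87 j [ -7.  24. -32.  -0. -34.  11.] F [-0.1 -0.2 -1.7]
[[0,0.01,-0.02,-0.11,-0.001]]
--
```

View pics/w6.png

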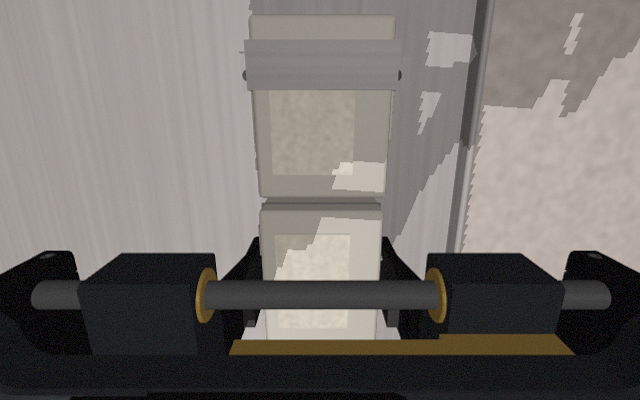

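Call:
move_arm --pt "0 0.2 0.06 0.1 0" --pt "0 0.2 0 0 0" --pt "0 0.1 0 0 0" --pt "0 0.1 0 0 0" --pt "0 0.1 0 0 0" --pt "0 0 0 0 0"

```text
time_s: 24.1
eef_pos: [0.444, -0.2174, 0.0196]
ee_rot: [[0.072, -0.997, 0.001], [-0.997, -0.072, 0.001], [-0.001, -0.002, -1.0]]
force: [-0.0, 13.9, 8.0]
finger_gap: 0.643
grip_force: 30.0
```

Call:
move_arm --pt "8.7 0 0 0 0" --pt "8.7 0 0 0 0" --pt "8.7 0 0 0 0" --pt "8.7 0 0 0 0" --pt "8.7 0 0 -2 0" --pt "8.7 0 0 -4 0" --pt "8.7 0 0 -4 0" --pt "8.7 0 0 0 0"

```text
time_s: 25.1
eef_pos: [0.4455, -0.2195, 0.122]
ee_rot: [[0.072, -0.997, 0.008], [-0.997, -0.072, -0.002], [0.002, -0.007, -1.0]]
force: [0.6, 0.0, -0.4]
finger_gap: 1.001
grip_force: 0.0
```

```bash
cat >> h.py <<'E'
def row(s,w,lo=-36,hi=420,zlo=.044,zhi=.056,a=(449.2,-288.5),h=4.2,ex=.05):
    h=np.radians(h); ux=np.array([np.cos(h),np.sin(h)]); uy=np.array([-ux[1],ux[0]])
    m=(w[...,2]>zlo)&(w[...,2]<zhi); q=w[...,:2]*1000-np.array(a); X=q@ux; Y=q@uy
    for y in range(lo,hi,12):
        k=m&(Y>y)&(Y<y+12)&(abs(X)<34)
        if k.sum()>30: x=X[k]; print(y,np.round([x.min(),x.max(),(x.min()+x.max())/2],1))
    k=m&(abs(X)<15)&(Y>lo)&(Y<hi); b=np.histogram(Y[k],bins=np.arange(lo,hi+1,1))[0]
    nz=np.flatnonzero(b>.2*np.median(b[b>0])); sp=np.split(nz,np.flatnonzero(np.diff(nz)>1)+1)
    print('runs',[(int(i[0])+lo,int(i[-1])+lo+1) for i in sp])
E
python3 - <<'E'
from h import *
s,w=boxes(); row(s,w,-36,110)
plan([(583.5,-61.5,130,2.5,8.7)])
E
```

```text
box (array([ 446.7, -252.7]), 59.6, 142.8, 4.2) med [ 447.2 -263.    49.5] 14124
-36 [-29.2  29.4   0.1]
-24 [-29.6  29.8   0.1]
-12 [-29.2  29.9   0.4]
0 [-29.   28.   -0.5]
12 [-27.8  28.1   0.1]
24 [-27.8  27.9   0. ]
36 [-27.   28.3   0.6]
48 [-27.4  28.5   0.6]
60 [-28.8  28.2  -0.3]
72 [-28.6  28.6   0. ]
84 [-27.1  28.2   0.6]
96 [-27.3  28.5   0.6]
runs [(-36, 107)]
at [ 444.  -219.1  120.1] yaw -175.9 j [ -7.  15. -26.  -0. -48.  12.] F [ 0.1  0.5 -0.5]
[[8.7,-2.94,-3.01,-0.2,0.006],[8.7,-2.96,-2.99,-0.2,0.005],[8.7,-2.98,-2.98,-0.2,0.006],[8.7,-3.0,-2.96,-0.2,0.005],[8.7,-3.01,-2.94,-0.19,0.006]]
--
```

Box one is flush with the anchor and 0.6 mm off line. Next box.

Call:
move_arm --pt "8.7 -2.94 -3.01 -0.2 0.006" --pt "8.7 -2.96 -2.99 -0.2 0.006" --pt "8.7 -2.98 -2.98 -0.2 0.005" --pt "8.7 -3.0 -2.96 -0.2 0.005" --pt "8.7 -3.01 -2.94 -0.2 0.006" --pt "8.7 0 0 0 0" --pt "8.7 0 0 0 0"

```text
time_s: 26.02
eef_pos: [0.5815, -0.0615, 0.1272]
ee_rot: [[0.044, -0.999, -0.004], [-0.999, -0.044, -0.0], [0.0, 0.004, -1.0]]
force: [0.7, -1.3, -0.9]
finger_gap: 1.003
grip_force: 0.0
```

```bash
python3 - <<'E'
from h import *
s,w=boxes()
plan([(583.5,-61.5,20,2.5,8.7)])
E
```

```text
box (array([ 443.7, -198.4]), 36.3, 57.0, -86.6) med [ 446.  -197.8   49.3] 4860
box (array([583.2, -60.7]), 57.5, 72.1, 3.2) med [583.7 -63.9  49.4] 6001
box (array([588.1,  60.1]), 42.4, 56.6, -89.5) med [593.6  50.9  49.2] 1925
at [581.4 -61.9 127.6] yaw -177.52 j [ 10.  23. -13.  -0. -54.  -7.] F [-0.1 -0.5  0.4]
[[8.7,-0.01,-0.07,3.59,-0.0],[8.7,-0.01,-0.07,3.59,-0.0],[8.7,-0.01,-0.07,3.58,-0.0]]
--
```

Call:
move_arm --pt "8.7 -0.06 -0.09 3.58 -0.006" --pt "8.7 -0.06 -0.09 3.58 -0.006" --pt "8.7 0 0 3.5 0" --pt "8.7 0 0 0 0" --pt "0 0 0 0 0" --pt "0 0 0 0 0" --pt "0 0 0 0 0" --pt "0 0 0 0 0"

```text
time_s: 27.08
eef_pos: [0.5844, -0.06, 0.023]
ee_rot: [[0.056, -0.998, -0.0], [-0.998, -0.056, 0.0], [-0.0, -0.0, -1.0]]
force: [-1.5, 0.3, 1.5]
finger_gap: 0.641
grip_force: 30.0
```

```bash
python3 -c "
from h import *
o=r.get_obs();print(o['finger_gap'],o['grip_force'])
p=o['eef_pos']*1000
plan([(p[0],p[1],48,3.2,0),(437.6,-138.6,48,4.2,0)],30)"
```

```text
0.6409516371448493 30.000784280709922
at [584.4 -60.   23. ] yaw -176.79 j [ 10.  31. -18.  -0. -41.  -7.] F [-1.5  0.3  1.5]
[[0,0.0,0.0,-2.5,0.0]]
--
[[0,1.17,2.52,0.0,-0.003],[0,1.16,2.52,0.0,-0.003],[0,1.16,2.52,0.0,-0.003],[0,1.15,2.52,0.0,-0.003],[0,1.14,2.53,0.0,-0.003],[0,1.14,2.53,0.0,-0.002]]
--
```

Call:
move_arm --pt "0 0 0 -2.5 0" --pt "0 1.17 2.52 0 -0.003" --pt "0 1.16 2.52 0 -0.003" --pt "0 1.16 2.52 0 -0.003" --pt "0 1.15 2.52 0 -0.003" --pt "0 1.14 2.53 0 -0.003" --pt "0 1.14 2.53 0 -0.003" --pt "0 0 0 0 0"

```text
time_s: 28.08
eef_pos: [0.4354, -0.1392, 0.0471]
ee_rot: [[0.072, -0.997, -0.002], [-0.997, -0.072, 0.0], [-0.001, 0.002, -1.0]]
force: [1.4, -0.3, -2.7]
finger_gap: 0.641
grip_force: 30.0
```

Call:
move_arm --pt "0 0 0 1.2 0" --pt "0 0 0 0.9 0" --pt "0 0 0 0 0" --pt "0 0 0 0 0"

```text
time_s: 28.58
eef_pos: [0.4382, -0.1385, 0.026]
ee_rot: [[0.074, -0.997, -0.0], [-0.997, -0.074, -0.0], [0.0, 0.0, -1.0]]
force: [0.7, -0.7, -2.1]
finger_gap: 0.64
grip_force: 30.0
```

```bash
python3 - <<'E'
from h import *
s,w=boxes(); row(s,w,36,190)
plan([(437.6,-138.6,23,4.2,0)])
E
```

```text
box (array([ 443.9, -218.7]), 57.7, 77.0, 4.3) med [ 444.6 -223.5   49.4] 25255
box (array([ 440. , -155.9]), 38.9, 78.6, -85.8) med [ 440.2 -156.8   52.4] 10369
box (array([ 437.6, -112.2]), 18.6, 57.7, -85.6) med [ 436.7 -112.6   52.4] 3024
36 [-27.7  28.6   0.5]
48 [-27.6  28.5   0.5]
60 [-28.9  28.6  -0.2]
72 [-28.9  28.6  -0.2]
84 [-27.5  28.6   0.6]
96 [-27.5  28.5   0.5]
108 [-27.5  28.5   0.5]
120 [-27.6  28.6   0.5]
132 [-34.  34.  -0.]
144 [-28.4  29.4   0.5]
156 [-16.7  20.1   1.7]
168 [-27.5  28.3   0.4]
180 [-27.5  28.3   0.4]
runs [(36, 109), (113, 152), (167, 186)]
at [ 438.2 -138.5   26.2] yaw -175.74 j [  3.  21. -36.   0. -33.   1.] F [ 0.9 -0.8 -1.9]
[[0,0.0,0.06,0.32,0.001]]
--
```

Call:
move_arm --pt "0 0 0.03 0.3 0" --pt "0 0 0 0 0" --pt "0 0.2 0 0 0" --pt "0 0.2 0 0 0" --pt "0 0.1 0 0 0" --pt "0 0.1 0 0 0" --pt "0 0.1 0 0 0" --pt "0 0 0 0 0"

```text
time_s: 29.62
eef_pos: [0.438, -0.1446, 0.0233]
ee_rot: [[0.073, -0.997, 0.0], [-0.997, -0.073, 0.001], [-0.001, -0.0, -1.0]]
force: [-0.6, 8.1, 0.3]
finger_gap: 0.636
grip_force: 30.0
```

Call:
move_arm --pt "0 0.1 0 0 0" --pt "0 0 0 0 0" --pt "8.7 0 0 0 0" --pt "8.7 0 0 0 0" --pt "8.7 0 0 0 0" --pt "8.7 0 0 -3 0" --pt "8.7 0 0 -4 0" --pt "8.7 0 0 -4 0"

```text
time_s: 30.62
eef_pos: [0.4378, -0.147, 0.1344]
ee_rot: [[0.074, -0.997, -0.001], [-0.997, -0.074, -0.0], [0.0, 0.001, -1.0]]
force: [0.9, 0.3, -1.5]
finger_gap: 1.0
grip_force: 0.0
```

```bash
python3 - <<'E'
from h import *
s,w=boxes(); row(s,w,36,190)
plan([(590,36,130,.8,8.7)])
E
```

```text
box (array([ 442.6, -202.7]), 58.8, 187.7, 4.5) med [ 443.7 -218.    49.4] 18206
36 [-27.4  28.7   0.6]
48 [-27.   28.6   0.8]
60 [-28.5  28.4  -0. ]
72 [-28.8  28.6  -0.1]
84 [-27.4  28.    0.3]
96 [-26.9  28.5   0.8]
108 [-28.1  27.9  -0.1]
120 [-27.8  27.6  -0.1]
132 [-29.3  27.9  -0.7]
144 [-29.4  27.6  -0.9]
156 [-28.  28.  -0.]
168 [-27.5  27.5   0. ]
runs [(36, 180)]
at [ 441.5 -147.5  139.8] yaw -175.68 j [  2.  11. -29.   0. -50.   3.] F [1.4 0.2 4. ]
[[8.7,-3.44,-3.24,0.2,0.012],[8.7,-3.47,-3.2,0.19,0.012],[8.7,-3.51,-3.15,0.2,0.012],[8.7,-3.55,-3.11,0.19,0.013],[8.7,-3.59,-3.07,0.2,0.012]]
--
```

Call:
move_arm --pt "8.7 -3.44 -3.24 0.2 0.012" --pt "8.7 -3.47 -3.2 0.2 0.012" --pt "8.7 -3.51 -3.15 0.2 0.012" --pt "8.7 -3.55 -3.11 0.2 0.012" --pt "8.7 -3.59 -3.07 0.2 0.012" --pt "8.7 0 0 0 0" --pt "8.7 0 0 0 0"

```text
time_s: 31.55
eef_pos: [0.5862, 0.0362, 0.1226]
ee_rot: [[0.014, -1.0, -0.002], [-1.0, -0.014, -0.0], [0.0, 0.002, -1.0]]
force: [-0.2, -0.4, 0.6]
finger_gap: 1.0
grip_force: 0.0
```

```bash
python3 - <<'E'
from h import *
boxes(); boxes('top')
plan([(590,36,20,.8,8.7)])
E
```

```text
box (array([ 437.1, -109.5]), 5.9, 55.9, 89.3) med [ 443.5 -109.7   48.1] 657
box (array([587.8,  68.2]), 57.5, 57.6, 0.0) med [588.3  65.8  49.4] 4565
box (array([559. , 140.5]), 33.2, 58.9, 89.6) med [559.7 140.1  49.6] 1907
box (array([535.9, 139.1]), 16.0, 59.4, 17.6) med [538.9 131.9  49.8] 90
box (array([ 445.8, -216.5]), 60.1, 216.3, 4.4) med [ 445.1 -216.5   49.9] 1670
at [586.1  35.6 123.1] yaw -179.26 j [ 19.  23. -13.  -0. -54. -19.] F [-0.4 -0.1  0.6]
[[8.7,-0.01,-0.13,3.44,-0.0],[8.7,-0.01,-0.13,3.44,-0.001],[8.7,-0.01,-0.13,3.43,-0.0]]
--
```

Box 3 has been knocked to about y = 75 mm, so I recentre over it.

Call:
move_arm --pt "8.7 -2.0 -0.1 -1.5 0" --pt "8.7 -1.9 -0.1 -1.5 0" --pt "8.7 0 0 0 0" --pt "8.7 0 0 0 0"

```text
time_s: 32.15
eef_pos: [0.5881, 0.0761, 0.1535]
ee_rot: [[0.015, -1.0, 0.0], [-1.0, -0.015, 0.0], [-0.0, -0.0, -1.0]]
force: [0.3, 0.4, -0.6]
finger_gap: 0.998
grip_force: 0.0
```

```bash
python3 - <<'E'
from h import *
boxes('wrist','w7.png')
plan([(588,75,20,.8,8.7)])
E
```

```text
box (array([574.1,  98. ]), 84.5, 119.1, 1.9) med [578.7  92.   49.4] 7640
at [587.9  75.7 153.1] yaw -179.19 j [ 23.  22. -10.  -0. -58. -22.] F [ 0.4 -0.2  0.8]
[[8.7,0.02,0.0,4.44,0.0],[8.7,0.03,-0.01,4.44,0.0],[8.7,0.02,0.0,4.43,0.0]]
--
```

View pics/w7.png

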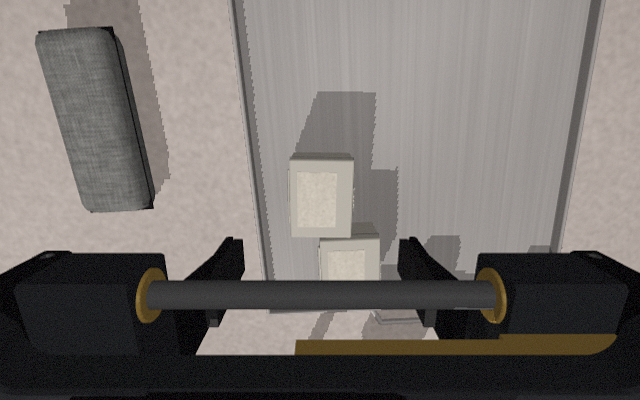

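```bash
python3 - <<'E'
from h import *
s=snap('wrist'); w=cloud(s)
for p in tops(w,.042,.06,.38,.68,-.05,.098,80): print(rect(p))
m=(w[...,2]>.042)&(w[...,2]<.06)
for y in range(34,150,6):
    k=m&(w[...,1]>y/1e3)&(w[...,1]<(y+6)/1e3)&(w[...,0]>.5); x=w[k][:,0]*1000
    if k.sum()>10: print(y,np.round([x.min(),x.max()],1),end=' ')
E
```

```text
(array([587.7,  68.8]), 57.4, 58.4, -0.1)
34 [563.7 613.3] 40 [561.1 615.9] 46 [560.8 615.7] 52 [560.5 615.8] 58 [561.2 616. ] 64 [559.7 616.2] 70 [559.4 616.3] 76 [559.1 616.3] 82 [559.  616.4] 88 [560.8 616.5] 94 [560.3 617.9] 100 [561.1 615.7] 106 [534.2 615.7] 112 [534.  589.2] 118 [533.5 589.2] 124 [533.  589.1] 130 [532.8 588.1] 136 [530.8 588. ] 142 [530.4 587. ] 148 [530.  586.9]
```

Call:
move_arm --pt "8.7 0.03 0 4.4 0.007" --pt "8.7 0 0 4.4 0.007" --pt "8.7 0 0 4.2 0" --pt "8.7 0 0 0 0" --pt "0 0 0 0 0" --pt "0 0 0 0 0" --pt "0 0 0 0 0" --pt "0 0 0 0 0"

```text
time_s: 33.25
eef_pos: [0.5885, 0.0755, 0.0242]
ee_rot: [[0.0, -1.0, 0.001], [-1.0, -0.0, 0.0], [-0.0, -0.001, -1.0]]
force: [-0.6, 0.5, 0.8]
finger_gap: 0.644
grip_force: 30.0
```

```bash
python3 -c "
from h import *
o=r.get_obs();print(o['finger_gap'],o['grip_force'])
p=o['eef_pos']*1000
plan([(p[0],p[1]-3,p[2]+28,0,0),(432,-66,p[2]+28,4.2,0)],30)"
```

```text
0.6438502912641653 30.001036701723933
at [588.5  75.5  24.2] yaw -180.0 j [ 23.  31. -17.  -0. -42. -23.] F [-0.6  0.5  0.8]
[[0,0.3,0.0,-2.8,0.0]]
--
[[0,1.98,2.24,0.0,-0.01],[0,1.96,2.26,0.0,-0.011],[0,1.93,2.28,0.0,-0.01],[0,1.91,2.29,0.0,-0.011],[0,1.88,2.32,0.0,-0.01],[0,1.86,2.33,0.0,-0.011],[0,1.83,2.36,0.0,-0.01]]
--
```

Call:
move_arm --pt "0 0.3 0 -2.8 0" --pt "0 1.98 2.24 0 -0.01" --pt "0 1.96 2.26 0 -0.01" --pt "0 1.93 2.28 0 -0.011" --pt "0 1.91 2.29 0 -0.011" --pt "0 1.88 2.32 0 -0.01" --pt "0 1.86 2.33 0 -0.01" --pt "0 1.83 2.36 0 -0.011"

```text
time_s: 34.25
eef_pos: [0.4308, -0.0667, 0.0514]
ee_rot: [[0.073, -0.997, 0.0], [-0.997, -0.073, 0.0], [-0.0, -0.0, -1.0]]
force: [-0.3, 0.0, -1.1]
finger_gap: 0.643
grip_force: 30.0
```

Call:
move_arm --pt "0 0 0 0 0" --pt "0 0 0 1.2 0" --pt "0 0 0 1.2 0" --pt "0 0 0 0 0" --pt "0 0 0 0 0"

```text
time_s: 34.88
eef_pos: [0.4319, -0.0659, 0.0269]
ee_rot: [[0.073, -0.997, -0.001], [-0.997, -0.073, -0.0], [0.0, 0.001, -1.0]]
force: [-0.6, 0.1, -1.8]
finger_gap: 0.637
grip_force: 30.0
```

```bash
python3 - <<'E'
from h import *
s,w=boxes(); row(s,w,100,260)
plan([(432,-66.5,24,4.2,0)])
E
```

```text
box (array([ 438.5, -147. ]), 58.6, 75.7, 4.5) med [ 438.9 -151.4   49.4] 24739
box (array([433.7, -82.5]), 39.2, 78.1, -86.0) med [433.9 -83.3  52.1] 10137
box (array([431.1, -38.5]), 19.2, 57.7, -85.9) med [430.4 -39.   52.1] 2985
100 [-28.1  28.3   0.1]
112 [-28.2  28.   -0.1]
124 [-29.3  28.1  -0.6]
136 [-29.4  28.   -0.7]
148 [-29.4  27.9  -0.7]
160 [-28.2  27.9  -0.2]
172 [-28.2  27.9  -0.2]
184 [-28.3  27.4  -0.4]
196 [-28.5  27.6  -0.5]
208 [-33.9  34.    0. ]
220 [-29.4  28.4  -0.5]
232 [-28.3  26.8  -0.7]
244 [-28.6  27.6  -0.5]
256 [-27.9  27.1  -0.4]
runs [(104, 180), (187, 225), (241, 260)]
at [432.  -65.9  27.1] yaw -175.79 j [ 13.  19. -39.   0. -31.  -9.] F [ 0.6 -0.9 -1.6]
[[0,0.06,0.01,0.31,0.0]]
--
```

Call:
move_arm --pt "0 0 -0.03 0.3 0" --pt "0 0 0 0 0" --pt "0 0.3 0 0 0" --pt "0 0.2 0 0 0" --pt "0 0.1 0 0 0" --pt "0 0.1 0 0 0" --pt "0 0.1 0 0 0" --pt "0 0 0 0 0"

```text
time_s: 35.92
eef_pos: [0.4326, -0.0735, 0.0243]
ee_rot: [[0.072, -0.997, 0.0], [-0.997, -0.072, 0.001], [-0.001, -0.0, -1.0]]
force: [-0.6, 4.8, -0.1]
finger_gap: 0.641
grip_force: 30.0
```

Call:
move_arm --pt "0 0.1 0 0 0" --pt "0 0.1 0 0 0" --pt "0 0 0 0 0" --pt "8.7 0 0 0 0" --pt "8.7 0 0 0 0" --pt "8.7 0 0 0 0" --pt "8.7 0 0 -3 0" --pt "8.7 0 0 -4 0"

```text
time_s: 36.92
eef_pos: [0.4318, -0.0766, 0.0943]
ee_rot: [[0.072, -0.997, -0.003], [-0.997, -0.072, -0.001], [0.001, 0.003, -1.0]]
force: [1.0, 0.7, 0.1]
finger_gap: 0.993
grip_force: 0.0
```

Call:
move_arm --pt "8.7 0 0 -4 0" --pt "8.7 0 0 0 0" --pt "8.7 0 0 0 0"

```text
time_s: 37.3
eef_pos: [0.4321, -0.0763, 0.1338]
ee_rot: [[0.072, -0.997, -0.001], [-0.997, -0.072, 0.0], [-0.0, 0.001, -1.0]]
force: [0.8, 1.2, -0.3]
finger_gap: 0.997
grip_force: 0.0
```

```bash
python3 - <<'E'
from h import *
s,w=boxes(); row(s,w,72,260)
plan([(560,144,150,3.7,8.7)])
E
```

```text
box (array([ 437.6, -131.2]), 58.6, 188.1, 4.5) med [ 438.3 -146.9   49.4] 18339
72 [-28.6  28.6   0. ]
84 [-27.3  28.6   0.7]
96 [-27.4  28.3   0.4]
108 [-28.1  28.1   0. ]
120 [-27.7  27.8   0.1]
132 [-29.1  28.1  -0.5]
144 [-29.3  28.   -0.7]
156 [-28.1  28.   -0. ]
168 [-27.5  27.8   0.2]
180 [-27.9  27.6  -0.2]
192 [-28.3  27.8  -0.2]
204 [-29.6  27.5  -1.1]
216 [-29.4  27.8  -0.8]
228 [-27.7  27.4  -0.1]
240 [-28.1  27.9  -0.1]
runs [(72, 252)]
at [431.8 -76.3 133.3] yaw -175.86 j [ 11.   9. -32.  -0. -49.  -7.] F [-0.2 -0.6 -0.3]
[[8.7,-3.51,-2.4,-0.28,0.001],[8.7,-3.51,-2.39,-0.28,0.001],[8.7,-3.51,-2.39,-0.28,0.001],[8.7,-3.51,-2.39,-0.28,0.002],[8.7,-3.52,-2.38,-0.27,0.001],[8.7,-3.53,-2.37,-0.28,0.002]]
--
```

Call:
move_arm --pt "8.7 -3.51 -2.4 -0.28 0.001" --pt "8.7 -3.51 -2.39 -0.28 0.001" --pt "8.7 -3.51 -2.39 -0.28 0.001" --pt "8.7 -3.51 -2.39 -0.28 0.001" --pt "8.7 -3.52 -2.38 -0.28 0.001" --pt "8.7 -3.53 -2.37 -0.28 0.002" --pt "8.7 0 0 0 0" --pt "8.7 0 0 0 0"

```text
time_s: 38.35
eef_pos: [0.5597, 0.1439, 0.1492]
ee_rot: [[0.066, -0.998, -0.004], [-0.998, -0.066, -0.002], [0.001, 0.004, -1.0]]
force: [-0.0, 0.1, -1.2]
finger_gap: 0.999
grip_force: 0.0
```

```bash
python3 - <<'E'
from h import *
s,w=boxes()
m=(w[...,2]>.042)&(w[...,2]<.06)
for y in range(100,190,6):
    k=m&(w[...,1]>y/1e3)&(w[...,1]<(y+6)/1e3)&(w[...,0]>.5); x=w[k][:,0]*1000
    if k.sum()>10: print(y,np.round([x.min(),x.max()],1),end=' ')
print()
plan([(560,144,21,3.7,8.7)])
E
```

```text
box (array([558.9, 148. ]), 57.6, 71.3, 4.2) med [559.5 145.3  49.4] 5062
106 [534.4 548.8] 112 [534.1 589.2] 118 [533.5 589.2] 124 [532.9 589.3] 130 [532.3 587.7] 136 [530.5 587.6] 142 [530.9 587.3] 148 [530.2 587.2] 154 [530.  586.9] 160 [530.6 586.7] 166 [530.7 585.6] 172 [530.1 585.3] 178 [529.8 585.1] 184 [568.6 584. ] 
at [559.7 143.5 149.7] yaw -176.25 j [ 30.  21. -12.  -0. -57. -27.] F [-0.  -0.   0.2]
[[8.7,-0.02,-0.01,4.29,0.0],[8.7,-0.01,-0.01,4.29,0.0],[8.7,-0.02,-0.01,4.29,0.001]]
--
```

Call:
move_arm --pt "8.7 -0.45 0.08 4.2 -0.008" --pt "8.7 0 0 4.2 0" --pt "8.7 0 0 4.2 0" --pt "8.7 0 0 0 0" --pt "0 0 0 0 0" --pt "0 0 0 0 0" --pt "0 0 0 0 0" --pt "0 0 0 0 0"

```text
time_s: 39.4
eef_pos: [0.5597, 0.149, 0.026]
ee_rot: [[0.074, -0.997, 0.001], [-0.997, -0.074, 0.0], [-0.0, -0.001, -1.0]]
force: [-0.8, -0.1, 1.3]
finger_gap: 0.643
grip_force: 30.0
```

```bash
python3 -c "
from h import *
o=r.get_obs();print(o['finger_gap'],o['grip_force'])
p=o['eef_pos']*1000
plan([(p[0],p[1],p[2]+28,4.2,0),(426.8,4.5,p[2]+28,4.2,0)],30)"
```

```text
0.6427969237619326 29.985956456512213
at [559.7 149.   26. ] yaw -175.77 j [ 31.  30. -19.  -0. -41. -27.] F [-0.8 -0.1  1.3]
[[0,0.0,0.0,-2.8,0.001]]
--
[[0,1.92,2.04,0.0,-0.0],[0,1.92,2.04,0.0,-0.0],[0,1.92,2.05,0.0,-0.0],[0,1.92,2.04,0.0,-0.0],[0,1.92,2.05,0.0,-0.0],[0,1.92,2.04,0.0,-0.0],[0,1.92,2.05,0.0,-0.0]]
--
```

Call:
move_arm --pt "0 0 0 -2.8 0" --pt "0 1.92 2.04 0 0" --pt "0 1.92 2.04 0 0" --pt "0 1.92 2.05 0 0" --pt "0 1.92 2.04 0 0" --pt "0 1.92 2.05 0 0" --pt "0 1.92 2.04 0 0" --pt "0 1.92 2.05 0 0"

```text
time_s: 40.4
eef_pos: [0.426, 0.0036, 0.0531]
ee_rot: [[0.074, -0.997, -0.0], [-0.997, -0.074, 0.0], [-0.0, 0.0, -1.0]]
force: [-0.9, 1.4, -2.2]
finger_gap: 0.638
grip_force: 30.0
```

Call:
move_arm --pt "0 0 0 0 0" --pt "0 0 0 1.2 0" --pt "0 0 0 1.2 0" --pt "0 0 0 0 0" --pt "0 0 0 0 0"

```text
time_s: 41.02
eef_pos: [0.4271, 0.0045, 0.0287]
ee_rot: [[0.074, -0.997, -0.001], [-0.997, -0.074, -0.0], [0.0, 0.001, -1.0]]
force: [0.3, 0.0, -2.0]
finger_gap: 0.647
grip_force: 30.0
```

```bash
python3 - <<'E'
from h import *
s,w=boxes(); row(s,w,160,336)
plan([(426.8,4.5,26,4.2,0)])
E
```

```text
box (array([432.7, -76.2]), 57.6, 77.8, 4.3) med [433.5 -80.7  49.4] 24658
box (array([428.7, -11.9]), 40.7, 77.2, -86.2) med [429.1 -12.9  52.2] 10300
box (array([425.6,  31.7]), 16.9, 55.9, -87.2) med [425.4  31.7  52.1] 2568
172 [-28.1  28.   -0. ]
184 [-28.5  27.8  -0.3]
196 [-29.3  27.7  -0.8]
208 [-29.8  27.8  -1. ]
220 [-29.7  27.7  -1. ]
232 [-28.4  27.8  -0.3]
244 [-28.5  27.8  -0.3]
256 [-28.4  27.9  -0.3]
268 [-28.4  29.3   0.4]
280 [-34.  34.   0.]
292 [-28.8  28.6  -0.1]
304 [-27.8  27.5  -0.2]
316 [-28.1  27.9  -0.1]
328 [-26.7  27.1   0.2]
runs [(174, 252), (257, 297), (313, 329)]
at [427.2   4.5  29. ] yaw -175.74 j [ 23.  18. -41.   0. -31. -18.] F [ 0.3 -0.6 -2.4]
[[0,0.0,0.04,0.3,0.001]]
--
```

Call:
move_arm --pt "0 0 0 0.3 0" --pt "0 0 0 0 0" --pt "0 0.2 0 0 0" --pt "0 0.2 0 0 0" --pt "0 0.1 0 0 0" --pt "0 0.1 0 0 0" --pt "0 0.1 0 0 0" --pt "0 0 0 0 0"

```text
time_s: 42.08
eef_pos: [0.4282, -0.0011, 0.0262]
ee_rot: [[0.074, -0.997, 0.002], [-0.997, -0.074, 0.002], [-0.002, -0.002, -1.0]]
force: [-2.6, 9.7, -2.5]
finger_gap: 0.641
grip_force: 30.0
```

Call:
move_arm --pt "0 0.1 0 0 0" --pt "0 0 0 0 0" --pt "8.7 0 0 0 0" --pt "8.7 0 0 0 0" --pt "8.7 0 0 0 0" --pt "8.7 0 0 -3 0" --pt "8.7 0 0 -4 0" --pt "8.7 0 0 -4 0"

```text
time_s: 43.08
eef_pos: [0.4271, -0.0042, 0.1372]
ee_rot: [[0.073, -0.997, -0.001], [-0.997, -0.073, -0.0], [0.0, 0.001, -1.0]]
force: [0.4, 0.4, -0.4]
finger_gap: 0.995
grip_force: 0.0
```

```bash
python3 - <<'E'
from h import *
s,w=boxes(); row(s,w,144,336)
plan([(460,-395,180,-13.5,8.7)])
E
```

```text
box (array([433.1, -60. ]), 59.0, 188.9, 4.2) med [433.7 -75.2  49.4] 17956
144 [-28.8  28.3  -0.2]
156 [-27.2  28.7   0.7]
168 [-27.2  28.5   0.7]
180 [-27.2  28.2   0.5]
192 [-27.5  28.6   0.6]
204 [-28.8  28.3  -0.2]
216 [-28.6  28.8   0.1]
228 [-27.3  28.9   0.8]
240 [-26.6  28.7   1.1]
252 [-27.2  28.2   0.5]
264 [-27.2  28.7   0.8]
276 [-28.1  28.9   0.4]
288 [-28.4  28.6   0.1]
300 [-26.8  29.1   1.1]
312 [-26.9  29.1   1.1]
runs [(144, 324)]
at [430.7  -3.5 142.4] yaw -175.69 j [ 21.   8. -33.   0. -49. -17.] F [ 1.1 -0.4  2.9]
[[8.7,4.91,0.0,-0.47,0.039],[8.7,4.9,-0.19,-0.47,0.039],[8.7,4.89,-0.38,-0.47,0.039],[8.7,4.88,-0.57,-0.47,0.039],[8.7,4.85,-0.76,-0.47,0.039],[8.7,4.81,-0.95,-0.47,0.039],[8.7,4.78,-1.13,-0.47,0.038],[8.7,4.73,-1.31,-0.47,0.039]]
--
```

All four boxes are in a row ending at Y=324. Now the weight.

Call:
move_arm --pt "8.7 4.91 0 -0.47 0.039" --pt "8.7 4.9 -0.19 -0.47 0.039" --pt "8.7 4.89 -0.38 -0.47 0.039" --pt "8.7 4.88 -0.57 -0.47 0.039" --pt "8.7 4.85 -0.76 -0.47 0.039" --pt "8.7 4.81 -0.95 -0.47 0.039" --pt "8.7 4.78 -1.13 -0.47 0.039" --pt "8.7 4.73 -1.31 -0.47 0.039"

```text
time_s: 44.12
eef_pos: [0.4557, -0.3972, 0.1734]
ee_rot: [[-0.238, -0.971, -0.0], [-0.971, 0.238, 0.0], [-0.0, 0.0, -1.0]]
force: [0.7, -0.4, 0.5]
finger_gap: 0.996
grip_force: 0.0
```

Call:
move_arm --pt "8.7 0 0 0 0" --pt "8.7 0 0 0 0" --pt "8.7 0 0 0 0"

```text
time_s: 44.5
eef_pos: [0.4559, -0.3943, 0.1735]
ee_rot: [[-0.235, -0.972, -0.0], [-0.972, 0.235, 0.0], [-0.0, 0.001, -1.0]]
force: [-0.3, 0.0, -0.8]
finger_gap: 0.998
grip_force: 0.0
```

```bash
python3 - <<'E'
from h import *
s=snap('wrist','w8.png'); w=cloud(s)
for p in tops(w,.034,.052,.38,.56,-.48,-.34,40): print('wt',rect(p),np.round(np.median(p[:,2]),4),len(p))
plan([(460,-410,15,-13.5,8.7)])
E
```

```text
wt (array([ 460.4, -410.6]), 47.3, 56.0, 76.1) 0.0422 2905
at [ 456.1 -394.3  173.7] yaw 166.44 j [-25.  22.  -7.  -0. -61.  12.] F [ 0.1 -0.1 -0.5]
[[8.7,0.36,-0.19,3.97,-0.0],[8.7,0.36,-0.19,3.97,-0.0],[8.7,0.36,-0.18,3.97,-0.001],[8.7,0.36,-0.19,3.96,-0.0]]
--
```

View pics/w8.png

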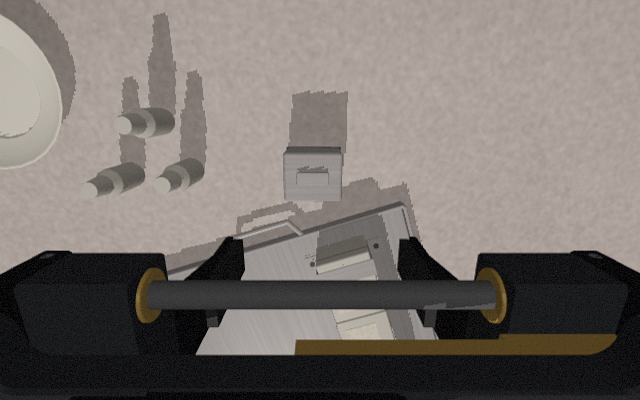

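The wrist view shows the weight at pixel (172,313), with the drop bottles well clear at the left.

Call:
move_arm --pt "8.7 0.37 -0.2 3.95 0.003" --pt "8.7 0.37 -0.2 3.95 0.003" --pt "8.7 0.37 -0.19 3.95 0" --pt "8.7 0.37 -0.19 3.85 0" --pt "8.7 0 0 0 0" --pt "8.7 0 0 0 0"

```text
time_s: 45.3
eef_pos: [0.4614, -0.4117, 0.0183]
ee_rot: [[-0.24, -0.971, 0.002], [-0.971, 0.24, -0.002], [0.001, -0.002, -1.0]]
force: [-0.1, -0.7, -0.4]
finger_gap: 1.001
grip_force: 0.0
```

Call:
move_arm --pt "0 0 0 0 0" --pt "0 0 0 0 0" --pt "0 0 0 0 0" --pt "0 0 0 0 0"

```text
time_s: 45.8
eef_pos: [0.46, -0.4115, 0.017]
ee_rot: [[-0.242, -0.97, -0.0], [-0.97, 0.242, 0.0], [0.0, 0.0, -1.0]]
force: [-0.1, 0.6, -3.0]
finger_gap: 0.638
grip_force: 30.0
```

```bash
python3 -c "
from h import *
o=r.get_obs();print(o['finger_gap'],o['grip_force'])
p=o['eef_pos']*1000
plan([(p[0],p[1],100,-13.8,0),(422.5,66,100,4.2,0),(422.5,66,p[2]+8,4.2,0)],40)"
```

```text
0.6383889615388336 30.001177797093987
at [ 460.  -411.5   17. ] yaw 166.01 j [-27.  33. -14.   0. -43.  13.] F [-0.1  0.6 -3. ]
[[0,0.0,0.0,-2.77,-0.001],[0,0.0,0.0,-2.76,-0.001],[0,0.0,0.0,-2.77,-0.001]]
--
[[0,-3.79,1.25,0.0,-0.026],[0,-3.82,1.16,0.0,-0.026],[0,-3.85,1.05,0.0,-0.026],[0,-3.88,0.95,0.0,-0.026],[0,-3.9,0.85,0.0,-0.026],[0,-3.92,0.75,0.0,-0.026],[0,-3.94,0.65,0.0,-0.026],[0,-3.95,0.55,0.0,-0.026]]
[[0,-3.97,0.45,0.0,-0.027],[0,-3.98,0.34,0.0,-0.026],[0,-3.98,0.23,0.0,-0.027],[0,-3.99,0.13,0.0,-0.026]]
--
[[0,0.0,0.0,3.75,-0.0],[0,0.0,0.0,3.75,-0.0]]
--
```

Call:
move_arm --pt "0 0 0 -2.77 0" --pt "0 0 0 -2.77 0" --pt "0 0 0 -2.77 0" --pt "0 0 0 0 0"

```text
time_s: 46.3
eef_pos: [0.4609, -0.4118, 0.1007]
ee_rot: [[-0.242, -0.97, 0.003], [-0.97, 0.242, -0.001], [0.0, -0.003, -1.0]]
force: [1.2, -0.1, -6.4]
finger_gap: 0.637
grip_force: 30.0
```

Call:
move_arm --pt "0 -3.79 1.25 0 -0.026" --pt "0 -3.82 1.16 0 -0.026" --pt "0 -3.85 1.05 0 -0.026" --pt "0 -3.88 0.95 0 -0.026" --pt "0 -3.9 0.85 0 -0.026" --pt "0 -3.92 0.75 0 -0.026" --pt "0 -3.94 0.65 0 -0.026" --pt "0 -3.95 0.55 0 -0.026"

```text
time_s: 47.3
eef_pos: [0.4343, -0.0919, 0.0979]
ee_rot: [[-0.036, -0.999, -0.004], [-0.999, 0.036, 0.0], [-0.0, 0.004, -1.0]]
force: [0.6, -0.1, -5.3]
finger_gap: 0.642
grip_force: 30.0
```

Call:
move_arm --pt "0 -3.97 0.45 0 -0.027" --pt "0 -3.98 0.34 0 -0.027" --pt "0 -3.98 0.23 0 -0.027" --pt "0 -3.99 0.13 0 -0.027" --pt "0 0 0 0 0" --pt "0 0 0 3.5 0" --pt "0 0 0 3 0" --pt "0 0 0 0 0"

```text
time_s: 48.3
eef_pos: [0.4209, 0.064, 0.0321]
ee_rot: [[0.07, -0.997, -0.008], [-0.998, -0.07, -0.004], [0.004, 0.009, -1.0]]
force: [-0.2, -0.8, -5.0]
finger_gap: 0.639
grip_force: 30.0
```

```bash
python3 - <<'E'
from h import *
s,w=boxes(); row(s,w,240,390,.038,.062)
plan([(422.5,66,21.5,4.2,0)])
E
```

```text
box (array([429.5, -10.7]), 58.7, 91.5, 4.1) med [429.9 -16.7  49.4] 26693
box (array([422.3,  54.2]), 26.3, 75.9, -86.0) med [422.8  50.9  57.1] 6685
box (array([420.2,  85.5]), 7.5, 55.1, -85.2) med [420.2  85.3  57.2] 951
240 [-27.4  31.3   2. ]
252 [-27.4  30.8   1.7]
264 [-27.4  31.3   1.9]
276 [-28.7  31.3   1.3]
288 [-28.5  31.3   1.4]
300 [-27.   31.4   2.2]
312 [-26.9  31.1   2.1]
324 [-29.9  25.7  -2.1]
336 [-34.  34.   0.]
348 [-30.4  27.5  -1.4]
372 [-29.1  26.1  -1.5]
runs [(240, 324), (330, 354), (372, 378)]
at [422.7  64.9  33.6] yaw -175.92 j [ 31.  18. -40.  -0. -32. -27.] F [-0.1 -0.4 -5.9]
[[0,-0.11,0.01,1.21,-0.002]]
--
```

Call:
move_arm --pt "0 0 -0.15 0.9 -0.001" --pt "0 0 0 0.2 0" --pt "0 0 0 0 0" --pt "0 0 0 0 0"

```text
time_s: 48.85
eef_pos: [0.4258, 0.0663, 0.0241]
ee_rot: [[0.073, -0.997, 0.001], [-0.997, -0.073, 0.0], [-0.0, -0.001, -1.0]]
force: [0.4, 0.1, -5.5]
finger_gap: 0.645
grip_force: 30.0
```

```bash
python3 - <<'E'
from h import *
s=snap('wrist'); w=cloud(s); row(s,w,240,390,.0415,.056)
plan([(422.5,66,21.5,4.2,0)])
E
```

```text
240 [-27.1  28.9   0.9]
252 [-27.4  28.8   0.7]
264 [-27.3  29.9   1.3]
276 [-28.7  30.2   0.8]
288 [-28.7  29.    0.1]
300 [-27.1  29.1   1. ]
312 [-27.1  29.    0.9]
324 [-24.3  30.5   3.1]
336 [-34.  34.   0.]
348 [-25.8  32.1   3.1]
372 [-24.3  30.8   3.2]
runs [(240, 324), (332, 356), (374, 380)]
at [425.7  66.3  24.1] yaw -175.81 j [ 31.  19. -40.   0. -30. -26.] F [-0.4  0.2 -5.2]
[[0,0.01,0.32,0.26,-0.0]]
--
```

Call:
move_arm --pt "0 0.2 0.25 0 0" --pt "0 0.2 0 0.15 0" --pt "0 0 0 0.1 0" --pt "0 0.1 0 0 0" --pt "0 0.1 0 0 0" --pt "0 0 0 0 0" --pt "0 0 0 0 0"

```text
time_s: 49.78
eef_pos: [0.4235, 0.06, 0.0213]
ee_rot: [[0.073, -0.997, 0.0], [-0.997, -0.073, 0.0], [0.0, -0.0, -1.0]]
force: [-0.4, 0.5, -5.4]
finger_gap: 0.64
grip_force: 30.0
```

```bash
python3 - <<'E'
from h import *
s=snap('wrist'); w=cloud(s); row(s,w,288,390,.0405,.056)
plan([(422.5,58,21.5,4.2,0)])
E
```

```text
288 [-28.6  30.7   1. ]
300 [-27.2  30.7   1.7]
312 [-27.   29.2   1.1]
324 [-27.5  28.2   0.3]
336 [-33.9  34.    0. ]
348 [-28.4  29.1   0.4]
360 [-27.1  28.    0.5]
372 [-26.5  27.3   0.4]
runs [(288, 324), (326, 349), (368, 374)]
at [423.5  60.1  21.3] yaw -175.82 j [ 30.  19. -41.   0. -30. -26.] F [ 0.8  0.5 -6. ]
[[0,0.2,0.11,-0.02,-0.0]]
--
```

Call:
move_arm --pt "0 0 0 0.1 0" --pt "0 0.1 0 0 0" --pt "0 0.1 0 0 0" --pt "0 0.1 0 0 0" --pt "0 0 0 0 0" --pt "0 0 0 0 0"

```text
time_s: 50.58
eef_pos: [0.4248, 0.0579, 0.021]
ee_rot: [[0.073, -0.997, 0.003], [-0.997, -0.073, 0.001], [-0.001, -0.003, -1.0]]
force: [-2.5, 4.4, 5.2]
finger_gap: 0.643
grip_force: 30.0
```

Call:
move_arm --pt "0 0.1 0 0 0" --pt "0 0.1 0 0 0" --pt "0 0 0 0 0"

```text
time_s: 50.95
eef_pos: [0.4252, 0.0573, 0.021]
ee_rot: [[0.072, -0.997, 0.004], [-0.997, -0.072, 0.004], [-0.003, -0.004, -1.0]]
force: [-5.9, 12.3, 5.3]
finger_gap: 0.643
grip_force: 30.0
```

Call:
move_arm --pt "0 0.1 0 0 0" --pt "0 0 0 0 0" --pt "8.7 0 0 0 0" --pt "8.7 0 0 0 0" --pt "8.7 0 0 0 0" --pt "8.7 0 0 -3 0" --pt "8.7 0 0 -5 0" --pt "8.7 0 0 -5 0"

```text
time_s: 51.95
eef_pos: [0.4235, 0.0534, 0.1515]
ee_rot: [[0.073, -0.997, -0.001], [-0.997, -0.073, -0.001], [0.001, 0.001, -1.0]]
force: [1.1, 1.1, 0.2]
finger_gap: 0.997
grip_force: 0.0
```

Call:
move_arm --pt "8.7 0 0 -5 0" --pt "8.7 0 0 -5 0" --pt "8.7 1 0 0 0" --pt "8.7 0 0 0 0" --pt "8.7 0 0 0 0" --pt "8.7 0 0 0 0"

```text
time_s: 52.7
eef_pos: [0.4242, 0.0439, 0.2491]
ee_rot: [[0.073, -0.997, -0.002], [-0.997, -0.073, -0.001], [0.001, 0.003, -1.0]]
force: [0.1, 0.1, -0.2]
finger_gap: 1.001
grip_force: 0.0
```

```bash
python3 - <<'E'
from h import *
s,w=boxes('wrist','w9.png'); row(s,w,-36,390,.0405,.056)
s=snap('scene','s9.png'); w=cloud(s); row(s,w,-36,390,.0405,.056,a=(450,-290))
print(r.get_obs()['time_s'])
for d in r.boxes_of('scene','drops1')+r.boxes_of('scene','headset1'): print(d)
E
```

```text
box (array([430.8, -28. ]), 58.3, 219.3, 4.1) med [431.8 -43.2  49.2] 10547
144 [-28.5  30.9   1.2]
156 [-26.4  30.2   1.9]
168 [-26.7  28.8   1.1]
180 [-27.   29.7   1.4]
192 [-27.3  30.1   1.4]
204 [-27.8  30.4   1.3]
216 [-28.3  30.8   1.2]
228 [-27.   30.9   1.9]
240 [-26.2  28.7   1.2]
252 [-26.5  30.5   2. ]
264 [-26.8  30.9   2.1]
276 [-28.4  31.    1.3]
288 [-27.5  31.3   1.9]
300 [-26.4  30.6   2.1]
312 [-26.6  29.2   1.3]
324 [-26.   29.9   1.9]
336 [-26.   30.1   2. ]
348 [-25.3  29.1   1.9]
360 [-25.4  29.3   1.9]
runs [(152, 353), (354, 371)]
-36 [-32.1  27.4  -2.4]
-24 [-32.4  28.   -2.2]
-12 [-31.3  27.2  -2. ]
0 [-31.8  27.9  -1.9]
12 [-31.4  27.2  -2.1]
24 [-29.8  28.1  -0.9]
36 [-30.4  27.1  -1.7]
48 [-30.9  27.2  -1.9]
60 [-30.4  27.3  -1.6]
72 [-30.   28.1  -1. ]
84 [-29.9  27.7  -1.1]
96 [-27.7  27.3  -0.2]
108 [-31.9  26.7  -2.6]
120 [-30.8  28.3  -1.2]
132 [-29.7  29.5  -0.1]
144 [-31.8  26.7  -2.6]
156 [-31.5  28.3  -1.6]
168 [-28.3  24.7  -1.8]
180 [-29.4  26.2  -1.6]
192 [-31.2  27.5  -1.8]
204 [-29.   25.5  -1.7]
216 [-29.9  26.8  -1.6]
228 [-31.1  27.4  -1.8]
240 [-29.8  26.   -1.9]
252 [-29.4  24.6  -2.4]
264 [-32.9  29.1  -1.9]
276 [-31.   27.8  -1.6]
288 [-30.8  26.5  -2.2]
300 [-30.2  27.6  -1.3]
312 [-29.7  26.3  -1.7]
324 [-30.6  28.2  -1.2]
336 [-29.6  27.4  -1.1]
348 [-28.2  24.6  -1.8]
360 [-27.4  26.   -0.7]
runs [(-36, -28), (-27, -5), (-4, 14), (15, 84), (85, 115), (116, 122), (123, 173), (175, 189), (190, 220), (221, 230), (231, 236), (237, 257), (258, 277), (278, 292), (293, 302), (303, 337), (338, 347), (348, 359), (360, 364), (365, 371)]
52.8
{'pixel': [321.3, 170.0], 'conf': 0.76}
{'pixel': [323.4, 201.6], 'conf': 0.65}
{'pixel': [302.4, 190.7], 'conf': 0.62}
{'pixel': [220.1, 237.0], 'conf': 0.52}
{'pixel': [127.8, 405.0], 'conf': 0.98}
{'pixel': [111.4, 370.6], 'conf': 0.8}
{'pixel': [235.2, 213.9], 'conf': 0.75}
```

View pics/w9.png

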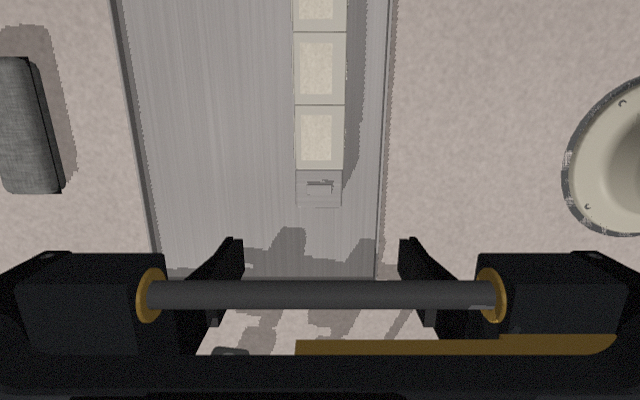

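View pics/s9.png

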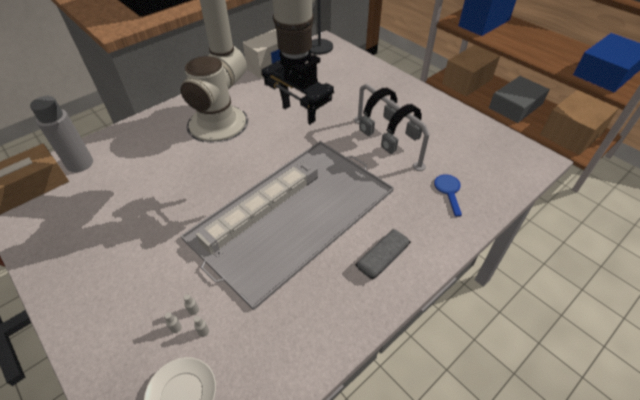

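The row is straight and flush, ending at Y ≈ 372 mm. Both headsets hang on the bar, and the bottles and case haven't moved.

```bash
python3 -c "
from cell import r
print(r.close_job())"
```

```text
the job is handed in; nothing more can be done
None
```

The job is handed in, with no verdict returned: by my last camera check, both headsets hang on the rail and the four boxes (one was knocked about 40 mm mid-run and recovered) plus the end weight form one flush row from the strapped box, bottles and case undisturbed.

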